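# Slide the carrier home and hold the angle gauge on its stud at the set angle

### The arm

A 6-joint arm with a two-finger parallel gripper is mounted at the origin on the work surface. World frame = base frame: x ahead of the robot, y to its left, z up, the work surface at z = 0. Lengths are in m, angles in rad, forces in N, time in s.
With the tool pointing down it reaches from about 0.25 to 0.775 m from the base axis. Payload 4 kg.
Tool frame: the origin (TCP) lies at the centre of the arm's flange, where the gripper is bolted on; the fingertips stand ahead of it and the grasp point (between the pads) lies 180 mm ahead of it (robot.tcp_to_tips is the z of the fingertips in the tool frame, in m); z points along the fingers, y is the direction in which the jaws open and shut (so a half turn about z gives the same grasp; the last joint's range is limited). The gripper opens to 94 mm and grips with 3 to 60 N. Pads are 16 mm wide; open, the fingers measure 119 mm over their backs; the gripper's body (75 mm by 177 mm) begins 78 mm behind the grasp point.
Start: joints at [1.221, 0.087, 1.371, -0, 1.684, -0.103], TCP at [0.134, 0.533, 0.405] pointing down, gripper open.
Joint ranges: [-3.1, 3.1], [-0.76, 2.03], [0.27, 2.55], [-1.08, 4.22], [0.17, 2.65], [-2.57, 2.57]. Speed limits (rad/s): [2.79, 2.79, 3.14, 3.14, 3.14, 3.14].

### API

Orientations are given as [roll, pitch, yaw] about the fixed x, y, z axes, in that order (R = Rz(yaw) Ry(pitch) Rx(roll)).
In Python, from bench import robot gives the robot as it stands.
- The arm moves only by the tool move_arm, never from a script. Its argument "increments" is a list that holds one entry, the list of rows, each a list of 7 numbers: the opening, from 0 (shut) to 1 (fully open), then the shift along the tool's x, y, z as a fraction of full scale, then the turn, a rotation vector about the tool's x, y, z as a fraction of full scale. In form: [[[jaw, dx, dy, dz, rx, ry, rz], ...]]. A call has 1 to 8 rows; each row is the pose to reach, as a shift and turn from the pose commanded when the call began, along the tool's axes at that moment; what a row does not reach only later rows make up. Full scale, the value 1, is 0.1 m for a shift and pi/2 rad for a turn. A row lasts 1/12 s, in which the tool goes at most 41.7 mm and 7.16 degrees, less where a joint would pass 70% of its speed; a pose out of reach is approached as far as the arm can. A call with a number of a shift or a turn outside -1 to 1 is refused whole. A call with a gripper value outside its range is refused whole. The fingers move at their own pace and stop on an object; the grip force is fixed at half the most. Time passes only in rows, so rows that repeat a pose let the fingers close. It gives the time, the measured TCP pose, the force and the opening at its end, in the units of the state.
- robot.get_obs(): the state, without advancing time (a new reading comes with each control period).
- robot.snapshot(name): name is "scene" or "top"; returns (picture, depth): 480x640x3 uint8, red, green, blue; 480x640 float32, m along the optical axis (not along the pixel's ray), 0 where there is no reading.
- robot.camera_params(name): a dict with "mtx" (3x3 intrinsics, pixels), "R" (3x3) and "t" (3): a world point X has camera coordinates R X + t. Camera axes: x right, y down, z forward; pixel columns grow to the right and rows downward; lengths in m; the calibration is good to about 2 mm. A picture is of the moment at which its call begins. camera_params takes no time and is no camera call.
- robot.close_job(): hands the job in, once; it reports no verdict.
The state is a dict: "time": time; "joint_positions": joint angles; "qvel": joint speeds; "joint_torque": joint torques, N m; "tool_pos": TCP position; "ee_rot": TCP orientation; "wrist_force": force on the tool from outside, world axes, zero at the start; "wrist_torque": the same for the moment, N m; "width": finger opening in m.
Only numpy, scipy, OpenCV 4.12 (cv2) and the standard library are available. Lean on these libraries where they do the work, as an engineer would, in place of code of your own. Each camera call takes 0.05 s, during which the arm holds its last target.

### The job

By its upright tab, slide the tray with the stud block in it into the slotted holder until it is fully home against the stop. Then pick up the angle gauge by its handle, stand the middle of its base on the stud's round crown, and rock it sideways until its swinging pointer settles centred in the gap of the fork on the dial. Finish while still holding the gauge there, pressed lightly on the crown and clear of everything else; do not push the other things on the bench about.

Things in the scene. Friction and masses are not known exactly. Their poses are not given: they have to be found in the camera images.
- holder: Grey slotted holder fixed to the bench, open above and below. Two lipped rails along y leave a slot 117 mm wide, 24 mm high (lips 101 mm apart, rails 30 mm high), mouth at y = -55 mm, flared cheeks to y = -90; end stop face at y = +86, 30 mm high. Origin on the bench, z up; the tray enters along +y on the bench. Home: the tab at x 0, y -70 mm, the tray's axes parallel to these.
- tray_tab (a point): Centre of the tray's upright tab, 31 mm above the bench. Tab: 12 mm thick along y (grip across this), 50 mm along x, from 8 to 54 mm above the bench. Axes are the tray's: y from the tab towards the leading edge (155 mm away), z up.
- stud_crown (a point): Highest point, at mid-length, of the stud block: top of a half-round ridge, radius 14 mm, that runs 70 mm along the block's x axis; 62 mm above the bench, 100 mm along +y from the tray's tab. Axes as the tray's.
- gauge_grip (a point): Centre of the gauge's upright wooden handle, 130 mm above the gauge's underside and 4 mm behind (-x of) its foot point. Handle 30 mm wide along y (grip across this), 18 mm thick along x, from 104 to 152 mm above the underside. Axes are the gauge's: z up, x out of the dial face, y along the base.
- gauge_foot (a point): Middle of the flat underside of the gauge's base bar. Axes are the gauge's.
- pointer (a joint): Angle (rad) of the pointer hanging freely from a pivot 88 mm above the gauge's underside, in front of the dial: 0 when it points square at the base, positive with its tip towards the gauge's +y. It hangs plumb, so leaning the gauge's top towards its own +y by an angle makes it read that angle. Settles in about 1 s.
- fork (a joint): Angle (rad), same pivot and sense as the pointer, at which the two-pronged fork is set on the dial: 0.12 to 0.42, always on the +y side; it stays as set. The pointer is on the mark when both angles agree.
- pointer_tip (a point): Tip of the pointer, 62 mm from its pivot.
- fork_gap (a point): Middle of the fork's gap, 62 mm from the same pivot; the gap between the prongs is about 8.6 mm, the pointer 3 mm wide.
- wrench: Bystander: a wrench lying on the bench. Leave alone.
- screwdriver: Bystander: a screwdriver lying on the bench. Leave alone.
- wheel: Bystander: a pale spare grinding wheel, 100 mm across, 20 mm thick, lying flat. Leave alone.
- jar: Bystander: a closed grey jar, 60 mm across and 75 mm high. Leave alone.
- offcut: Bystander: a steel bar offcut 120 x 30 x 30 mm. Leave alone.
- pliers: Bystander: pliers about 130 mm long lying flat. Leave alone.
- tray: Aluminium tray plate, 110 (x) x 170 (y) x 8 mm, flat on the bench, 0.4 kg. Origin in the middle of its underside, 70 mm along +y from the tab. It carries the stud block in a shallow pocket.
- stud: Loose steel stud block in the tray's pocket, 70 (x) x 50 (y) x 54 mm, 0.4 to 0.8 kg, with uneven shoulders 18 and 34 mm high beside its round crown. Origin in the middle of its underside.
- gauge: Angle gauge, 0.3 kg, standing loose on its base on the bench: base bar 40 (x) x 100 (y) x 12 mm, above it an upright aluminium dial plate 96 mm wide to 104 mm height, then the handle. Origin in the middle of its underside.
Things that resemble listed ones, but are neither listed nor needed, are in the scene too. Leave any purple look-alike of the gauge alone.

How it is judged:
On the way, in this order (a step that is already met when the one before it is completed fails the run):
1. the tray is fully home in the slotted holder with the stud block in its pocket (y of tray_tab in the frame of holder between -0.076 and -0.064 m and x of tray_tab in the frame of holder between -0.007 and 0.007 m and angle between the y axis of tray_tab and the y axis of holder, either way round below 0.06 rad and height (world z) of tray_tab below 0.036 m and distance between stud_crown and tray_tab below 0.112 m and angle between stud_crown's own z axis and vertical below 0.1 rad), for 0.2 s.
2. the gauge's base stands on the stud's crown (all of step 1 and contact force between gauge and stud above 1 N and horizontal distance between gauge_foot and stud_crown below 0.022 m and distance between gauge_foot and stud_crown below 0.025 m and angle between gauge_foot's own x axis and vertical between 1.32 and 1.82 rad), for 0.1 s.
At the end, for the whole second after the job is handed in: Tray home (tab within 6 mm, 0.06 rad), block upright in it; gauge held in the fingers, middle of its base within 22 mm of the crown's middle, 1 to 25 N on the crown, touching neither tray nor holder, not pitched over 0.25 rad; pointer still, tip within 4 mm of the fork gap's middle (all of step 2 and contact force between gauge and stud below 25 N and distance between pointer_tip and fork_gap below 0.004 m and velocity of joint pointer between -0.2 and 0.2 rad/s and contact force between the fingers and gauge above 2 N and contact force between gauge and tray below 0.3 N and contact force between gauge and holder below 0.3 N and linear speed of gauge below 0.02 m/s); the arm keeps its last pose, push and grip.
It fails at once if a bystander is pushed more than 40 mm (distance of any of wrench, screwdriver, wheel, jar, offcut, pliers from where it was at the start of the episode above 0.04 m).
It fails at once if the gauge is pressed hard on the stud (over 60 N) (contact force between gauge and stud above 60 N).
It also fails if it takes over 64 s, if anything falls off the work surface, if the arm or the gripper's body presses on something with over 40 N, if the wrist force passes 120 N, or if a joint passes its speed limit or range.

## Working session

There is one attempt and no reset: what is moved stays moved. The work goes in short steps, Python scripts to look and compute and a tool call to move; the robot and the scene stay as the last step left them, time stands still between calls to the robot, and variables do not carry over. Pictures are saved under pics/ and viewed, and the job is handed in when it is done.

Besides the shell and the picture viewer there is one more tool, called after "Emit:" as name(argument=value, ...), one argument or row to a line, values as JSON. move_arm: Moves the arm, as the interface text tells. Its arguments: {"type":"object","properties":{"increments":{"type":"array","items":{"type":"array","items":{"type":"array","items":{"type":"number","minimum":-1,"maximum":1}}}}},"required":["increments"]}

```bash
ls; mkdir -p pics; python3 - <<'E'
from bench import robot
import numpy as np,cv2
print(robot.get_obs())
for n in("scene","top"):
    p,d=robot.snapshot(n); c=robot.camera_params(n); print(n,{k:np.round(v,4).tolist() for k,v in c.items()}, 'pos',-c['R'].T@c['t'])
    cv2.imwrite(f"pics/{n}0.png",p[:,:,::-1]); np.save(f"pics/{n}0d.npy",d)
E
```

```text
pics
{'time': 0.0, 'joint_positions': array([ 1.22088676e+00,  8.79459583e-02,  1.37224688e+00, -1.86269904e-06,
        1.68357712e+00, -1.03137189e-01]), 'qvel': array([ 0.00133831,  0.00160437, -0.00057781,  0.00238949, -0.00044166,
       -0.00074652]), 'joint_torque': array([ 5.78907002e-04, -3.40169334e+01, -3.02436447e+01,  7.19671114e-02,
        3.25993169e-02, -1.49271286e-04]), 'tool_pos': array([0.13433776, 0.53322713, 0.40351238]), 'ee_rot': array([-3.13942673e+00, -2.22321257e-04,  2.89481983e+00]), 'wrist_force': array([0.09905382, 0.2357538 , 1.21437102]), 'wrist_torque': array([-0.03233819, -0.00072935, -0.01454935]), 'width': 0.09395671620162688}
scene {'mtx': [[442.7546, 0.0, 315.0717], [0.0, 442.7546, 235.4815], [0.0, 0.0, 1.0]], 'R': [[-0.0103, 0.9999, -0.0058], [0.6003, 0.0015, -0.7998], [-0.7997, -0.0117, -0.6003]], 't': [0.0214, -0.2405, 1.6728]} pos [ 1.48229909 -0.00149959  0.81198645]
top {'mtx': [[449.7227, 0.0, 317.0592], [0.0, 449.7227, 242.5353], [0.0, 0.0, 1.0]], 'R': [[-0.0145, -0.9998, -0.0151], [-0.9814, 0.0171, -0.1911], [0.1913, 0.0121, -0.9815]], 't': [0.0214, 0.5483, 1.042]} pos [ 3.39112240e-01 -5.53486707e-04  1.12781134e+00]
```

View pics/scene0.png

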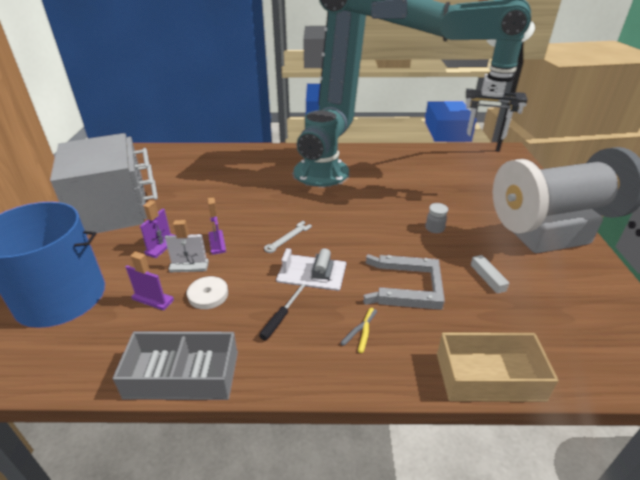

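View pics/top0.png

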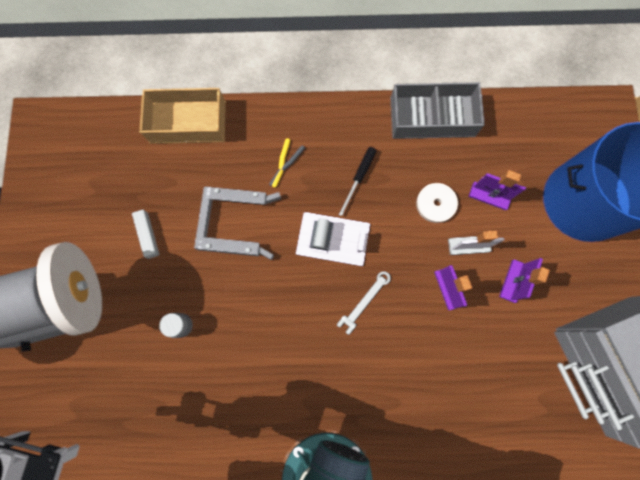

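```bash
cat > h.py <<'E'
import numpy as np,cv2
from bench import robot
def ray(n,u,v,z):
    c=robot.camera_params(n);R,t,K=c['R'],c['t'],c['mtx']
    o=-R.T@t; d=R.T@np.linalg.inv(K)@np.array([u,v,1.]); s=(z-o[2])/d[2]; return o+s*d
def proj(n,X):
    c=robot.camera_params(n); p=c['mtx']@(c['R']@np.asarray(X,float)+c['t']); return p[:2]/p[2]
def cloud(n,d):
    c=robot.camera_params(n);R,t,K=c['R'],c['t'],c['mtx']
    v,u=np.mgrid[0:480,0:640]; P=np.stack([u,v,np.ones_like(u)],-1)@np.linalg.inv(K).T*d[...,None]
    return (P-t)@R
def crop(img,x0,y0,x1,y1,s,f):
    cv2.imwrite(f,cv2.resize(img[y0:y1,x0:x1],None,fx=s,fy=s,interpolation=cv2.INTER_CUBIC))
E
python3 - <<'E'
from h import *
t=cv2.imread('pics/top0.png');s=cv2.imread('pics/scene0.png')
crop(t,190,170,390,280,4,'pics/c_tray.png')
crop(t,420,160,580,320,3.7,'pics/c_gt.png')
crop(s,120,190,250,320,4.6,'pics/c_gs.png')
crop(s,260,230,460,320,4,'pics/c_ts.png')
E
```

```text
(no output)
```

View pics/c_tray.png

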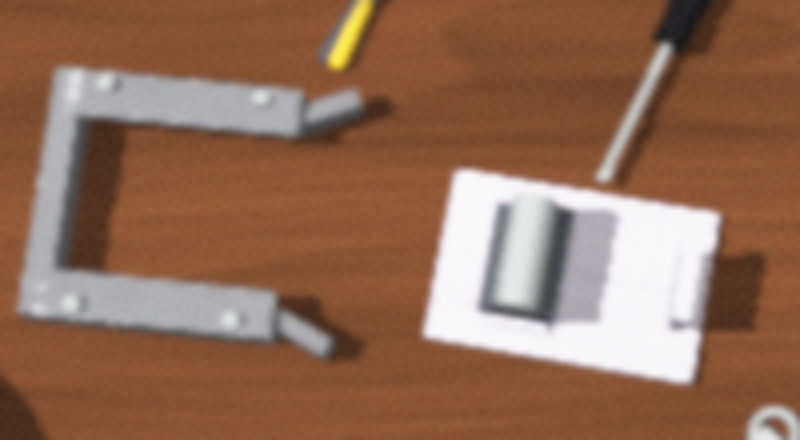

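View pics/c_gt.png

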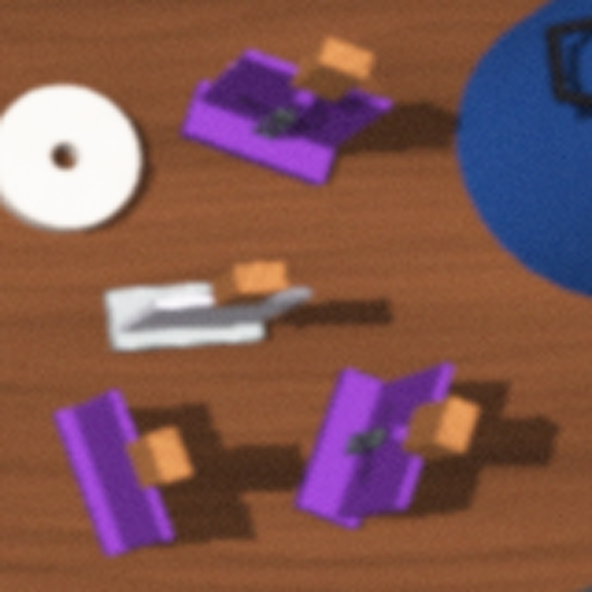

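View pics/c_gs.png

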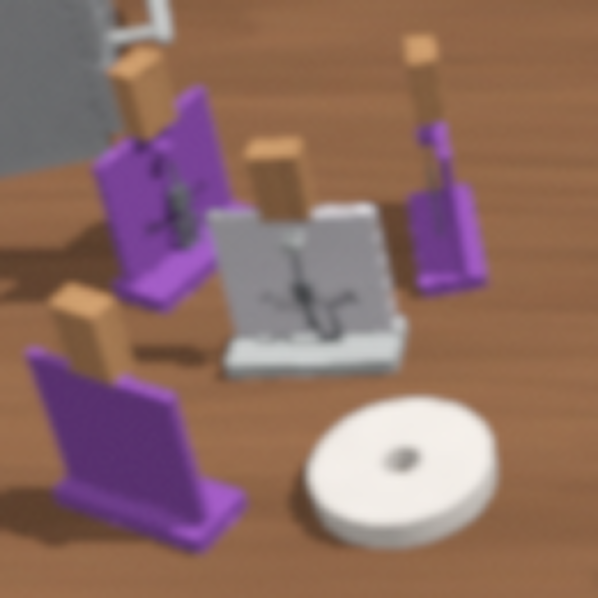

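View pics/c_ts.png

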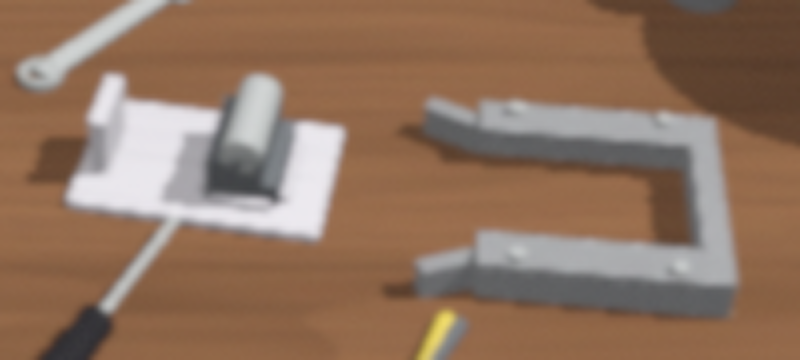

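```bash
python3 - <<'E'
from h import *
from math import *
t=cv2.imread('pics/top0.png'); d=np.load('pics/top0d.npy'); P=cloud('top',d)
sub=P[170:280,190:390]
print('table z',np.median(P[300:310,200:300,2]))
# holder by colour
hsv=cv2.cvtColor(t,cv2.COLOR_BGR2HSV)
g=((hsv[...,1]<60)&(hsv[...,2]>90)).astype(np.uint8)
m=np.zeros_like(g); m[178:262,190:282]=g[178:262,190:282]
print('holder n',m.sum(), 'z med',np.median(P[m>0][:,2]))
top=m.copy(); top[(P[...,2]<0.024)]=0
cs,_=cv2.findContours(m,cv2.RETR_EXTERNAL,cv2.CHAIN_APPROX_NONE); c=max(cs,key=cv2.contourArea)
cv2.imwrite('pics/m.png',m*255)
# tray
w=((hsv[...,1]<50)&(hsv[...,2]>200)).astype(np.uint8); w2=np.zeros_like(w); w2[205:270,290:375]=w[205:270,290:375]
cs,_=cv2.findContours(w2,cv2.RETR_EXTERNAL,cv2.CHAIN_APPROX_NONE); c=max(cs,key=cv2.contourArea).reshape(-1,2)
X=np.array([ray('top',u,v,0.008)[:2] for u,v in c]).astype(np.float32)
r=cv2.minAreaRect(X); print('tray',r, cv2.boxPoints(r).round(4).tolist())
# holder top points rectified
ys,xs=np.nonzero(m); H=np.array([ray('top',u,v,0.03)[:2] for u,v in zip(xs,ys)])
big=cv2.resize(m[170:280,190:390]*255,None,fx=4,fy=4); cv2.imwrite('pics/hm.png',big)
E
```

```text
table z -6.833153146831866e-05
holder n 2145 z med 0.029469415275837966
tray ((0.568012535572052, -0.026044555008411407), (0.1714363545179367, 0.1124337911605835), 78.8258285522461) [[0.49619999527931213, -0.09920000284910202], [0.6065999865531921, -0.12099999934434891], [0.6398000121116638, 0.047200001776218414], [0.5295000076293945, 0.06889999657869339]]
```

View pics/hm.png

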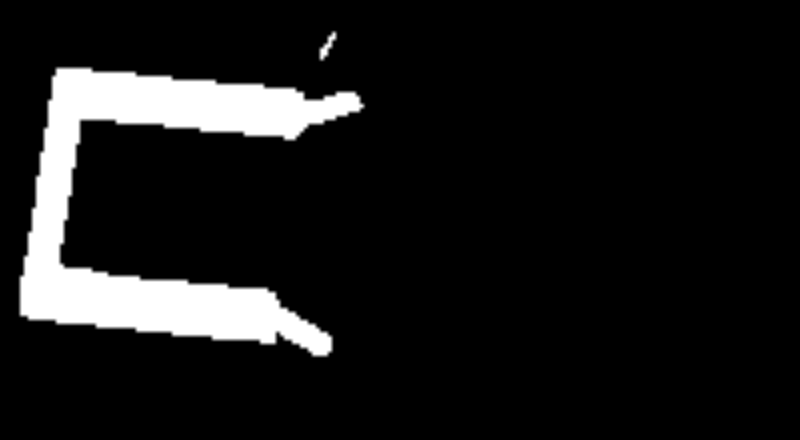

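```bash
python3 - <<'E'
from h import *
t=cv2.imread('pics/top0.png'); d=np.load('pics/top0d.npy'); P=cloud('top',d)
hsv=cv2.cvtColor(t,cv2.COLOR_BGR2HSV)
g=((hsv[...,1]<60)&(hsv[...,2]>90))
m=np.zeros_like(g); m[178:262,190:282]=g[178:262,190:282]
m&=(P[...,2]>0.026)
up=[];lo=[];out=[]
for u in range(214,252):
    v=np.nonzero(m[:,u])[0]
    if len(v)<4: continue
    gaps=np.nonzero(np.diff(v)>10)[0]
    if len(gaps)!=1: print(u,'gaps',len(gaps)); continue
    up.append(ray('top',u,v[gaps[0]]+.5,.03)[:2]); lo.append(ray('top',u,v[gaps[0]+1]-.5,.03)[:2]); out.append(ray('top',u,v[0]-.5,.03)[:2])
    
def fit(A):
    A=np.array(A);p=np.polyfit(A[:,1],A[:,0],1); r=A[:,0]-np.polyval(p,A[:,1]); k=abs(r)<.003; p=np.polyfit(A[k,1],A[k,0],1);return p,r.std()
pu,pl,po=fit(up),fit(lo),fit(out); print(pu,pl,po)
s=(pu[0][0]+pl[0][0])/2; yaw=-np.arctan(s); print('yaw',yaw,[ -np.arctan(q[0][0]) for q in(pu,pl,po)])
print('lip width',(pu[0][1]-pl[0][1]+ (pu[0][0]-pl[0][0])*.2)*np.cos(yaw))
ydir=np.array([-np.sin(yaw),np.cos(yaw)]); xdir=np.array([np.cos(yaw),np.sin(yaw)])
# stop face: rows between rails, right edge of stop
st=[]
for v in range(203,233):
    u=np.nonzero(m[v,190:240])[0]+190
    st.append(ray('top',u.max()+.5,v,.03)[:2])
st=np.array(st); sy=st@ydir; print('stop along y',np.median(sy),sy.std(), np.polyfit(st@xdir,sy,1)[0])
# rail ends
for a,b in((187,203),(238,256)):
    e=[]
    for v in range(a,b):
        u=np.nonzero(m[v,230:282])[0]+230
        if len(u): e.append((v,u.max(),(ray('top',u.max()+.5,v,.03)[:2]@ydir).round(4)))
    print(e)
mid=lambda y:(np.polyval(pu[0],y)+np.polyval(pl[0],y))/2
y0=.2; c=np.array([mid(y0),y0]); xc=c@xdir
for off in(-.086,): print('origin from stop',xdir*xc+ydir*(np.median(sy)+off))
# tab
pts=P[205:275,290:380].reshape(-1,3); k=(pts[:,2]>.045)&(pts[:,2]<.058)&(pts[:,1]<-.06); T=pts[k]; print('tab top',len(T),T.mean(0),np.ptp(T,axis=0)); print(cv2.minAreaRect(T[:,:2].astype(np.float32)))
k=(pts[:,2]>.058)&(pts[:,2]<.07); T=pts[k]; print('crown',len(T),T.mean(0),T[:,2].max(),cv2.minAreaRect(T[:,:2].astype(np.float32)))
E
```

```text
(array([0.12280287, 0.63739281]), np.float64(0.0010015420632225878)) (array([0.11897882, 0.53726062]), np.float64(0.0007451207687761104)) (array([0.11728612, 0.66961058]), np.float64(0.0007243682642667546))
yaw -0.12030703319416339 [np.float64(-0.12219108823322698), np.float64(-0.11842211952136213), np.float64(-0.1167527202865279)]
lip width 0.10016770075426791
stop along y 0.36317161036294227 0.00121759056262043 -0.007009127328017333
[(189, np.int64(232), np.float64(0.3088)), (190, np.int64(243), np.float64(0.2804)), (191, np.int64(253), np.float64(0.2546)), (192, np.int64(263), np.float64(0.2288)), (193, np.int64(265), np.float64(0.2234)), (194, np.int64(265), np.float64(0.2231)), (195, np.int64(279), np.float64(0.1872)), (196, np.int64(277), np.float64(0.192)), (197, np.int64(272), np.float64(0.2043)), (198, np.int64(273), np.float64(0.2015)), (199, np.int64(270), np.float64(0.2087)), (200, np.int64(267), np.float64(0.216)), (201, np.int64(264), np.float64(0.2232)), (202, np.int64(264), np.float64(0.2229))]
[(240, np.int64(235), np.float64(0.2825)), (241, np.int64(245), np.float64
[... 303 characters left out ...]
 (249, np.int64(259), np.float64(0.2198)), (250, np.int64(258), np.float64(0.2219)), (251, np.int64(258), np.float64(0.2216)), (252, np.int64(267), np.float64(0.199)), (253, np.int64(270), np.float64(0.1913)), (254, np.int64(257), np.float64(0.2231)), (255, np.int64(269), np.float64(0.1931))]
origin from stop [0.61213212 0.20518847]
tab top 103 [ 0.55327412 -0.09570895  0.05356983] [0.04884364 0.01877742 0.01251697]
((0.5544956922531128, -0.09602242708206177), (0.011643833480775356, 0.05040142685174942), 78.59553527832031)
crown 223 [0.57266362 0.00133329 0.06114768] 0.06703640556133493 ((0.5635779500007629, -0.039811935275793076), (0.10984064638614655, 0.070753313601017), 76.12788391113281)
```

```bash
cat >> h.py <<'E'
from scipy.spatial.transform import Rotation as Ro
def need(p,rpy):
    o=robot.get_obs(); R0=Ro.from_euler('xyz',o['ee_rot']); R1=Ro.from_euler('xyz',rpy)
    s=R0.inv().apply(np.array(p)-o['tool_pos'])/.1; r=(R0.inv()*R1).as_rotvec()/(np.pi/2)
    print('t',round(o['time'],2),'tool',o['tool_pos'].round(4),o['ee_rot'].round(4),'F',o['wrist_force'].round(1),'w',round(o['width'],4))
    print('shift',s.round(3),'turn',r.round(4))
E
python3 - <<'E'
from h import *
print(robot.tcp_to_tips)
need([.5545,-.0955,.033+.18],[np.pi,0,np.pi-.196])
t=cv2.imread('pics/top0.png')
o=np.array([.6121,.2052]);yw=-.12;xd=np.array([np.cos(yw),np.sin(yw)]);yd=np.array([-xd[1],xd[0]])
for nm,u,v,z in(('sd tip',341,214,.005),('sd',346,201,.005),('cheek+ end',280,194,.03),('cheek- end',272,257,.03),('plier tip',274,186,.005),('wrench',384,277,.005),('tray lead+x',304,213,.008),('lead-x',296,254,.008),('tr+x',369,223,.008)):
    X=ray('top',u,v,z)[:2]; print(nm,X.round(4),'holder',((X-o)@xd).round(4),((X-o)@yd).round(4))
E
```

```text
0.1992
t 0.1 tool [0.1343 0.5332 0.4036] [-3.1397e+00 -2.0000e-04  2.8948e+00] F [-0.2  0.8 -0.7] w 0.0939
shift [-5.611 -5.067  1.915] turn [-0.0012 -0.0001 -0.0323]
sd tip [ 0.6317 -0.0495] holder 0.05 -0.2505
sd [ 0.6662 -0.0632] holder 0.0858 -0.26
cheek+ end [0.6805 0.1054] holder 0.0799 -0.0909
cheek- end [0.5186 0.125 ] holder -0.0833 -0.0908
plier tip [0.7103 0.1235] holder 0.1073 -0.0693
wrench [ 0.4673 -0.1529] holder -0.1009 -0.3729
tray lead+x [0.6353 0.0457] holder 0.0422 -0.1556
lead-x [0.5288 0.0668] holder -0.0661 -0.1473
tr+x [ 0.6059 -0.1202] holder 0.0328 -0.3238
```

```bash
python3 - <<'E'
from h import *
d=np.load('pics/top0d.npy'); P=cloud('top',d)
for u in(0,30,50,75,95,110):print(u,[P[v,u].round(2).tolist() for v in(240,270,300,330)])
print(P[325,175])
E
```

```text
0 [[0.58, 0.83, 0.0], [0.5, 0.83, -0.0], [0.41, 0.65, 0.23], [0.35, 0.66, 0.2]]
30 [[0.58, 0.76, -0.0], [0.47, 0.61, 0.21], [0.41, 0.59, 0.23], [0.35, 0.62, 0.16]]
50 [[0.58, 0.7, -0.0], [0.46, 0.54, 0.26], [0.4, 0.53, 0.26], [0.35, 0.62, 0.1]]
75 [[0.58, 0.64, 0.0], [0.48, 0.54, 0.17], [0.41, 0.52, 0.19], [0.35, 0.51, 0.2]]
95 [[0.58, 0.59, -0.0], [0.5, 0.58, 0.0], [0.41, 0.52, 0.1], [0.35, 0.57, -0.0]]
110 [[0.58, 0.55, -0.0], [0.5, 0.54, 0.0], [0.42, 0.54, -0.0], [0.35, 0.53, 0.0]]
[0.35578718 0.34580611 0.06916942]
```

Emit:
move_arm(
  increments=[
    [[0.6,-0.3,-0.28,0,0,0,-0.03],[0.6,-0.6,-0.55,0,0,0,-0.03],[0.6,-0.95,-0.85,0,0,0,-0.03]],
  ],
)

```text
time: 0.35
tool_pos: [0.2032, 0.4304, 0.4036]
ee_rot: [-3.14, -0.001, 2.944]
wrist_force: [1.2, -0.1, 1.0]
width: 0.0776
```

Emit:
move_arm(
  increments=[
    [[0.6,-0.32,-0.28,0,0,0,0],[0.6,-0.64,-0.56,0,0,0,0],[0.6,-0.95,-0.85,0,0,0,0]],
  ],
)

```text
time: 0.6
tool_pos: [0.2785, 0.3295, 0.4042]
ee_rot: [-3.141, -0.0, 2.943]
wrist_force: [0.5, 1.1, 0.8]
width: 0.0585
```

Emit:
move_arm(
  increments=[
    [[0.6,-0.32,-0.28,0,0,0,0],[0.6,-0.64,-0.56,0,0,0,0],[0.6,-0.95,-0.85,0,0,0,0]],
  ],
)

```text
time: 0.85
tool_pos: [0.3533, 0.2292, 0.4044]
ee_rot: [3.141, 0.0, 2.942]
wrist_force: [1.0, 0.7, -0.3]
width: 0.0564
```

Emit:
move_arm(
  increments=[
    [[0.6,-0.32,-0.28,0,0,0,0],[0.6,-0.64,-0.56,0,0,0,0],[0.6,-0.95,-0.85,0,0,0,0]],
  ],
)

```text
time: 1.1
tool_pos: [0.4282, 0.129, 0.4044]
ee_rot: [3.141, -0.0, 2.942]
wrist_force: [0.1, -0.2, -0.6]
width: 0.0564
```

Emit:
move_arm(
  increments=[
    [[0.6,-0.32,-0.28,0,0,0,0],[0.6,-0.64,-0.56,0,0,0,0],[0.6,-0.95,-0.85,0,0,0,0],[0.6,-0.95,-0.85,0,0,0,0]],
  ],
)

```text
time: 1.43
tool_pos: [0.5065, 0.0237, 0.4031]
ee_rot: [-3.139, -0.0, 2.935]
wrist_force: [-1.0, -0.4, -1.0]
width: 0.0564
```

```bash
python3 - <<'E'
from h import *
need([.5545,-.0955,.215],[np.pi,0,np.pi-.196])
E
```

```text
t 1.43 tool [0.5065 0.0237 0.4031] [-3.1386e+00 -4.0000e-04  2.9349e+00] F [-1.  -0.4 -1. ] w 0.0564
shift [-0.716 -1.063  1.884] turn [-0.0019 -0.0003 -0.0068]
```

Emit:
move_arm(
  increments=[
    [[0.6,-0.35,-0.33,0.3,0,0,0],[0.6,-0.71,-0.66,0.6,0,0,0],[0.6,-0.71,-1.0,0.85,0,0,0],[0.6,-0.71,-1.0,0.85,0,0,0],[0.6,-0.71,-1.0,0.85,0,0,0]],
  ],
)

```text
time: 1.85
tool_pos: [0.5527, -0.0861, 0.3139]
ee_rot: [-3.141, -0.01, 2.938]
wrist_force: [-0.6, 0.0, 0.2]
width: 0.0563
```

```bash
python3 - <<'E'
from h import *
need([.5545,-.0955,.215],[np.pi,0,np.pi-.196])
p,d=robot.snapshot('scene'); crop(p[:,:,::-1],240,180,400,300,5,'pics/s1.png')
E
```

```text
t 1.85 tool [ 0.5527 -0.0861  0.3139] [-3.1406 -0.0099  2.9376] F [-0.6  0.   0.2] w 0.0563
shift [-0.046 -0.087  0.988] turn [-0.0006 -0.0063 -0.0051]
```

View pics/s1.png

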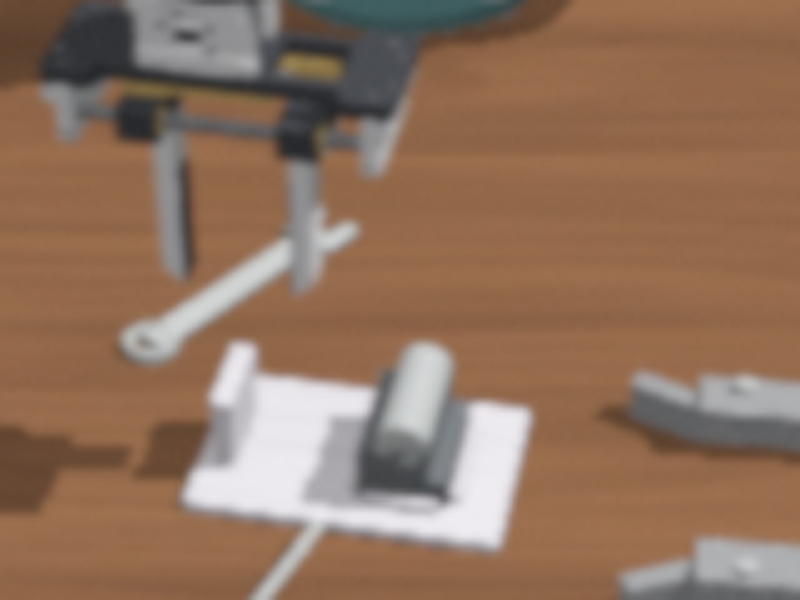

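Emit:
move_arm(
  increments=[
    [[0.6,-0.05,-0.09,0.3,0,0,-0.005],[0.6,-0.05,-0.09,0.6,0,0,-0.005],[0.6,-0.05,-0.09,0.85,0,0,-0.005],[0.6,-0.05,-0.09,0.97,0,0,-0.005],[0.6,-0.05,-0.09,0.97,0,0,-0.005],[0.6,-0.05,-0.09,0.97,0,0,-0.005]],
  ],
)

```text
time: 2.4
tool_pos: [0.557, -0.0921, 0.2236]
ee_rot: [3.141, 0.001, 2.951]
wrist_force: [0.3, 0.0, 0.5]
width: 0.0567
```

```bash
python3 - <<'E'
from h import *
need([.5545,-.0955,.215],[np.pi,0,np.pi-.196])
p,d=robot.snapshot('scene'); crop(p[:,:,::-1],240,180,400,300,5,'pics/s2.png')
E
```

```text
t 2.4 tool [ 0.557  -0.0921  0.2236] [3.1412e+00 7.0000e-04 2.9510e+00] F [0.3 0.  0.5] w 0.0567
shift [ 0.018 -0.038  0.086] turn [0.0002 0.0004 0.0035]
```

View pics/s2.png

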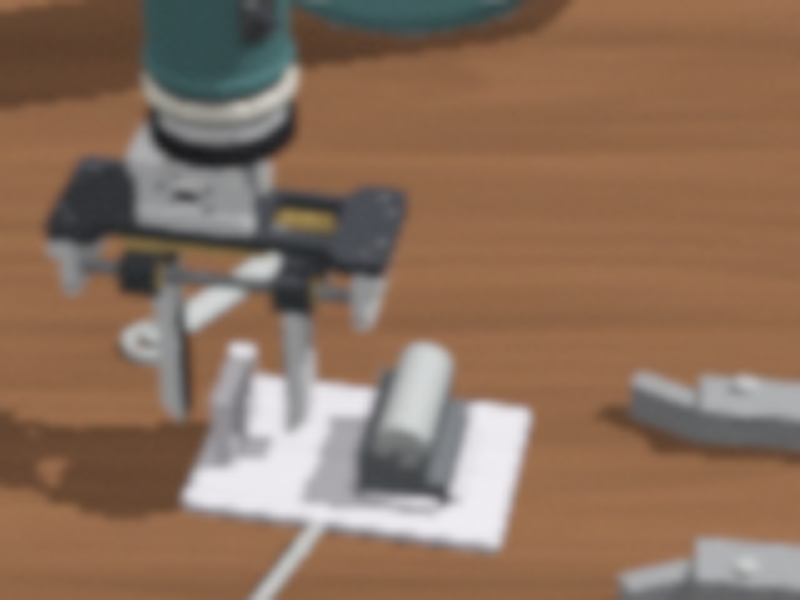

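Emit:
move_arm(
  increments=[
    [[0.6,0.0,-0.03,0.08,0,0,0],[0.6,0.0,-0.03,0.08,0,0,0],[0.3,0.0,-0.03,0.08,0,0,0],[0.1,0.0,-0.03,0.08,0,0,0],[0.0,0.0,-0.03,0.08,0,0,0],[0.0,0.0,-0.03,0.08,0,0,0],[0.0,0.0,-0.03,0.08,0,0,0],[0.0,0.0,-0.03,0.08,0,0,0]],
  ],
)

```text
time: 3.12
tool_pos: [0.5562, -0.0961, 0.2147]
ee_rot: [3.142, 0.0, 2.95]
wrist_force: [-0.8, 0.0, -0.6]
width: 0.0196
```

```bash
cat >> h.py <<'E'
HO=np.array([.6121,.2052]);HY=-.12;XD=np.array([np.cos(HY),np.sin(HY)]);YD=np.array([-XD[1],XD[0]])
def needH(x,y,z,yaw=HY):
    o=robot.get_obs(); q=o['tool_pos'][:2]-HO; print('now H',(q@XD).round(4),(q@YD).round(4))
    p=HO+x*XD+y*YD; need([p[0],p[1],z],[np.pi,0,np.pi+yaw])
E
python3 - <<'E'
from h import *
needH(-.011,-.24,.2155)
E
```

```text
now H -0.0195 -0.3058
t 3.12 tool [ 0.5562 -0.0961  0.2147] [3.1415e+00 1.0000e-04 2.9497e+00] F [-0.8  0.  -0.6] w 0.0196
shift [-0.037  0.663 -0.008] turn [ 0.0001  0.0001 -0.0458]
```

Emit:
move_arm(
  increments=[
    [[0,0,0,0,0,0,0],[0,0,0,0,0,0,0],[0,0,0,0,0,0,0],[0,0,0,0,0,0,0]],
  ],
)

```text
time: 3.45
tool_pos: [0.5563, -0.0955, 0.2147]
ee_rot: [3.14, 0.0, 2.95]
wrist_force: [0.2, 4.4, -0.3]
width: 0.0118
```

Emit:
move_arm(
  increments=[
    [[0,0,0.08,0,0,0,-0.005],[0,-0.01,0.16,0,0,0,-0.01],[0,-0.01,0.25,0,0,0,-0.02],[0,-0.02,0.35,0,0,0,-0.03],[0,-0.03,0.45,0,0,0,-0.035],[0,-0.03,0.55,0,0,0,-0.04],[0,-0.035,0.63,0,0,0,-0.045],[0,-0.04,0.66,0,0,0,-0.046]],
  ],
)

```text
time: 4.12
tool_pos: [0.5727, -0.0319, 0.2147]
ee_rot: [-3.14, -0.0, 3.023]
wrist_force: [-1.2, -4.5, 0.8]
width: 0.0121
```

```bash
python3 - <<'E'
from h import *
needH(0.0017,-.17,.2155)
p,d=robot.snapshot('scene'); crop(p[:,:,::-1],270,200,450,320,4.4,'pics/s3.png')
p,d=robot.snapshot('top'); crop(p[:,:,::-1],190,165,390,285,4,'pics/t3.png')
E
```

```text
now H -0.0107 -0.2401
t 4.12 tool [ 0.5727 -0.0319  0.2147] [-3.1398e+00 -1.0000e-04  3.0231e+00] F [-1.2 -4.5  0.8] w 0.0121
shift [-0.125  0.701 -0.009] turn [-0.0011 -0.0001  0.0009]
```

View pics/s3.png

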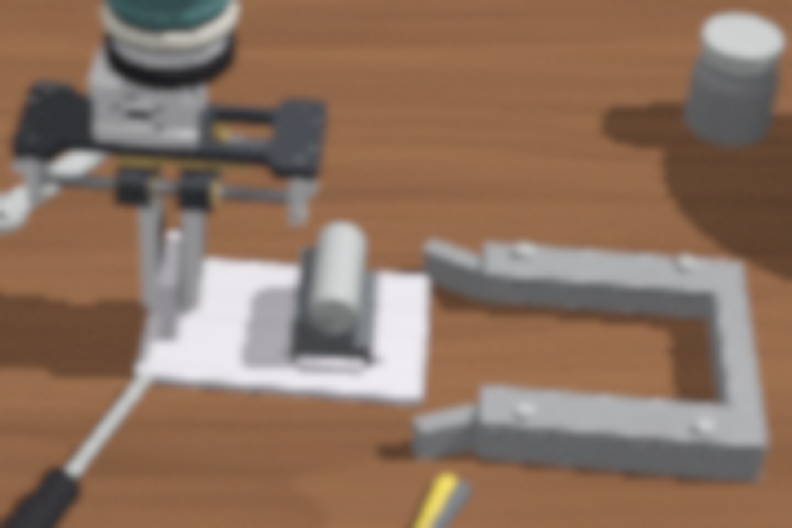

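View pics/t3.png

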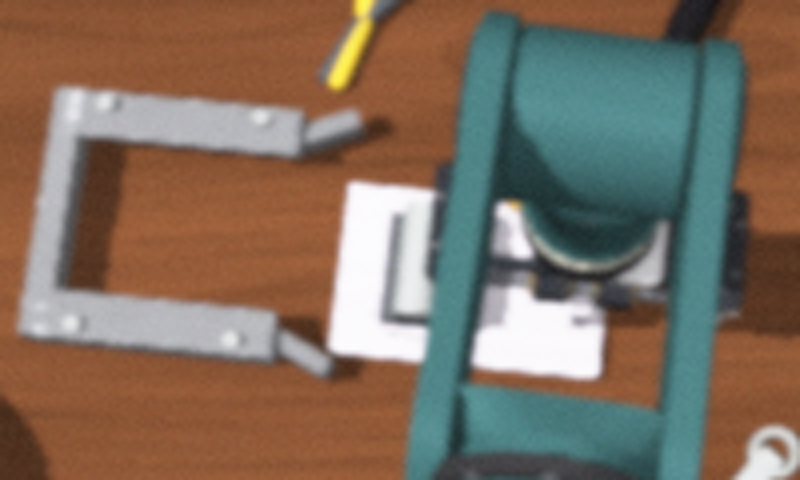

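```bash
python3 - <<'E'
from h import *
for u,v in((348,183),(330,355),(602,378)):
    X=ray('top',190+u/4,165+v/4,.008)[:2]-HO; print((X@XD).round(4),(X@YD).round(4))
E
```

```text
0.0411 -0.0857
-0.0716 -0.0881
-0.0685 -0.2604
```

Emit:
move_arm(
  increments=[
    [[0,-0.04,0.03,0,0,0,0],[0,-0.09,0.08,0,0,0,0.003],[0,-0.13,0.14,0,0,0,0.006],[0,-0.135,0.21,0,0,0,0.008],[0,-0.135,0.28,0,0,0,0.008],[0,-0.135,0.36,0,0,0,0.008],[0,-0.135,0.44,0,0,0,0.008],[0,-0.135,0.5,0,0,0,0.008]],
  ],
)

```text
time: 4.88
tool_pos: [0.5921, 0.0155, 0.2147]
ee_rot: [-3.14, -0.0, 3.009]
wrist_force: [0.4, -5.4, 0.4]
width: 0.0121
```

```bash
python3 - <<'E'
from h import *
needH(0.0017,-.07,.2155)
p,d=robot.snapshot('scene'); crop(p[:,:,::-1],270,200,450,320,4.4,'pics/s4.png')
p,d=robot.snapshot('top'); crop(p[:,:,::-1],190,165,390,285,4,'pics/t4.png')
E
```

```text
now H 0.0028 -0.1907
t 4.88 tool [0.5921 0.0155 0.2147] [-3.1400e+00 -1.0000e-04  3.0088e+00] F [ 0.4 -5.4  0.4] w 0.0121
shift [ 0.027  1.207 -0.01 ] turn [-0.001  -0.0001 -0.0081]
```

View pics/s4.png

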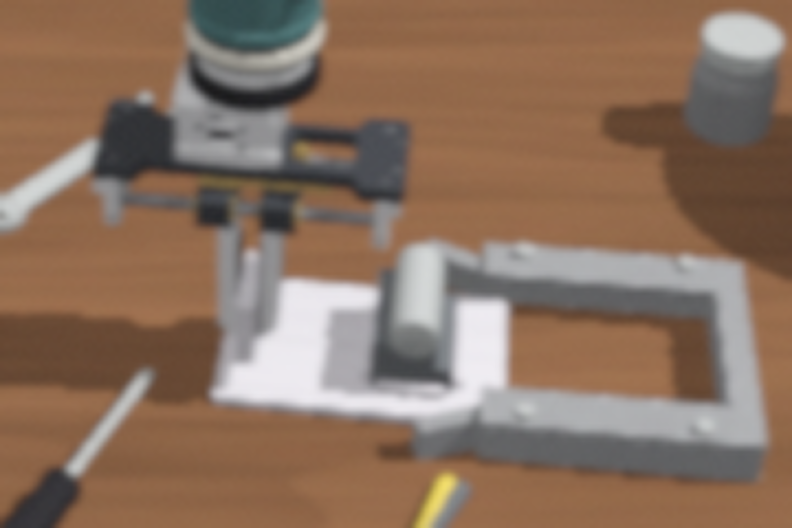

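View pics/t4.png

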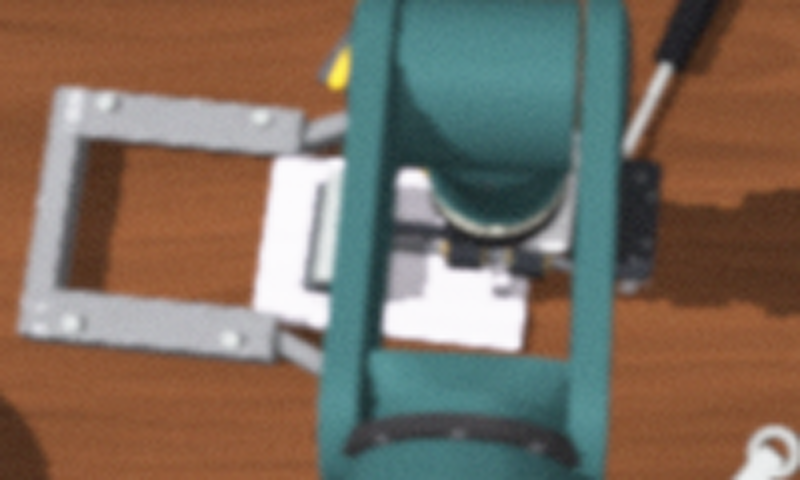

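Emit:
move_arm(
  increments=[
    [[0,0,0.1,0,0,0,0],[0,0,0.2,0,0,0,-0.002],[0,0,0.3,0,0,0,-0.004],[0,0.005,0.4,0,0,0,-0.006],[0,0.005,0.5,0,0,0,-0.008],[0,0.01,0.6,0,0,0,-0.008],[0,0.01,0.7,0,0,0,-0.008],[0,0.015,0.8,0,0,0,-0.008]],
  ],
)

```text
time: 5.65
tool_pos: [0.6011, 0.095, 0.2147]
ee_rot: [-3.14, -0.0, 3.021]
wrist_force: [-1.0, -5.9, 1.8]
width: 0.0116
```

```bash
python3 - <<'E'
from h import *
needH(0.0017,-.07,.2155)
E
```

```text
now H 0.0023 -0.1107
t 5.65 tool [0.6011 0.095  0.2147] [-3.1399e+00 -2.0000e-04  3.0212e+00] F [-1.  -5.9  1.8] w 0.0116
shift [ 0.006  0.407 -0.009] turn [-0.0011 -0.0001 -0.0002]
```

Emit:
move_arm(
  increments=[
    [[0,0,0.1,0,0,0,0],[0,0,0.2,0,0,0,0],[0,0,0.28,0,0,0,0],[0,0,0.33,0,0,0,0],[0,0,0.36,0,0,0,0],[0,0,0.38,0,0,0,0],[0,0,0.39,0,0,0,0]],
  ],
)

```text
time: 6.23
tool_pos: [0.6057, 0.1339, 0.2147]
ee_rot: [-3.14, -0.0, 3.022]
wrist_force: [-1.5, -6.1, 0.8]
width: 0.0117
```

```bash
python3 - <<'E'
from h import *
needH(0.0017,-.07,.2155)
E
```

```text
now H 0.0022 -0.0716
t 6.23 tool [0.6057 0.1339 0.2147] [-3.1404e+00 -3.0000e-04  3.0220e+00] F [-1.5 -6.1  0.8] w 0.0117
shift [ 0.005  0.016 -0.008] turn [-0.0008 -0.0002  0.0002]
```

Emit:
move_arm(
  increments=[
    [[0,0,0.01,0,0,0,0],[0,0,0.02,0,0,0,0],[0,0,0.03,0,0,0,0],[0,0,0.035,0,0,0,0]],
  ],
)

```text
time: 6.57
tool_pos: [0.6061, 0.137, 0.2147]
ee_rot: [-3.14, -0.0, 3.022]
wrist_force: [-0.8, -4.8, 1.5]
width: 0.0118
```

Emit:
move_arm(
  increments=[
    [[0,0,0.01,0,0,0,0],[0,0,0.02,0,0,0,0],[0,0,0.03,0,0,0,0]],
  ],
)

```text
time: 6.82
tool_pos: [0.6065, 0.1399, 0.2146]
ee_rot: [-3.14, -0.0, 3.021]
wrist_force: [-0.7, -5.8, 2.3]
width: 0.0117
```

```bash
python3 - <<'E'
from h import *
needH(0.0017,-.07,.2155)
p,d=robot.snapshot('scene'); crop(p[:,:,::-1],300,200,460,320,5,'pics/s5.png')
p,d=robot.snapshot('top'); crop(p[:,:,::-1],190,165,390,285,4,'pics/t5.png')
E
```

```text
now H 0.0022 -0.0655
t 6.82 tool [0.6065 0.1399 0.2146] [-3.1402e+00 -4.0000e-04  3.0214e+00] F [-0.7 -5.8  2.3] w 0.0117
shift [ 0.005 -0.045 -0.009] turn [-0.0009 -0.0003 -0.0001]
```

View pics/s5.png

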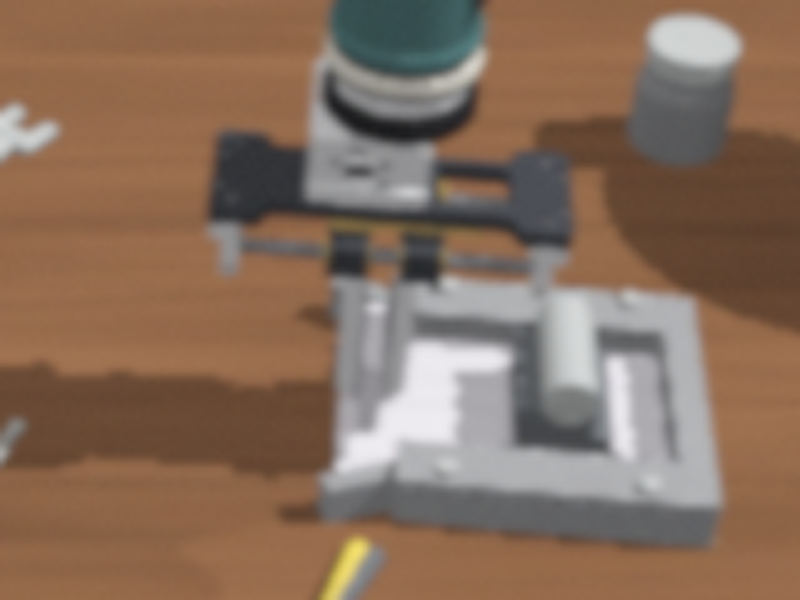

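View pics/t5.png

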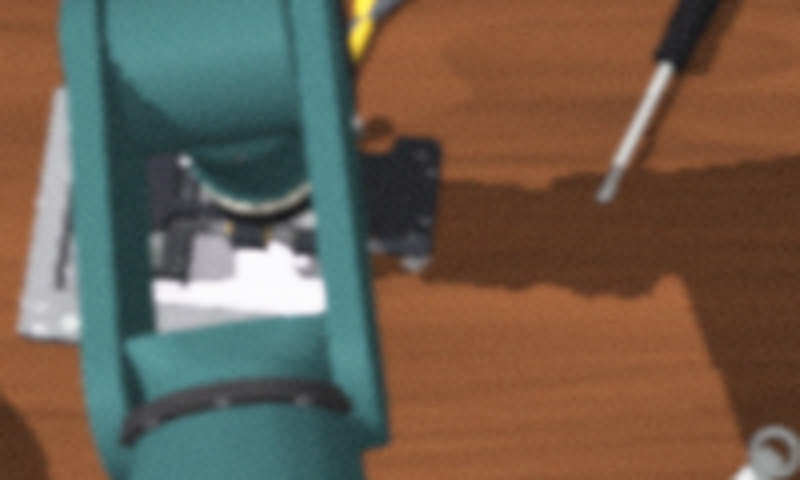

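Emit:
move_arm(
  increments=[
    [[0,0,0.01,0,0,0,0],[0,0,0.02,0,0,0,0],[0,0,0.02,0,0,0,0]],
  ],
)

```text
time: 7.17
tool_pos: [0.6067, 0.1406, 0.2148]
ee_rot: [-3.137, -0.001, 3.021]
wrist_force: [-0.6, -10.4, 2.6]
width: 0.0118
```

Emit:
move_arm(
  increments=[
    [[0,0,0.015,0,0,0,0],[0,0,0.03,0,0,0,0],[0,0,0.03,0,0,0,0]],
  ],
)

```text
time: 7.42
tool_pos: [0.6069, 0.1416, 0.2149]
ee_rot: [-3.131, -0.001, 3.02]
wrist_force: [-4.0, -16.3, 5.2]
width: 0.0118
```

Emit:
move_arm(
  increments=[
    [[0,0,-0.015,0,0,0,0],[0.1,0,-0.02,0,0,0,0],[0.4,0,-0.02,0,0,0,0],[0.4,0,-0.02,0,0,0,0],[0.4,0,-0.02,0,0,0,0],[0.4,0,-0.02,0,0,0,0]],
  ],
)

```text
time: 7.92
tool_pos: [0.6068, 0.1444, 0.2145]
ee_rot: [3.14, -0.0, 3.022]
wrist_force: [-0.2, -0.6, -0.6]
width: 0.035
```

Emit:
move_arm(
  increments=[
    [[0.4,0,0,-0.3,0,0,0],[0.5,0,0,-0.6,0,0,0],[0.6,0,0,-1,0,0,0],[0.6,0,0,-1,0,0,0]],
  ],
)

```text
time: 8.25
tool_pos: [0.6084, 0.1447, 0.3244]
ee_rot: [3.136, 0.015, 3.023]
wrist_force: [1.3, 1.3, 1.5]
width: 0.0537
```

Emit:
move_arm(
  increments=[
    [[0.6,0.3,-0.3,-0.3,0,0,0],[0.6,0.6,-0.6,-0.6,0,0,0],[0.6,1,-1,-0.8,0,0,0],[0.6,1,-1,-0.8,0,0,0]],
  ],
)

```text
time: 8.58
tool_pos: [0.4945, 0.0562, 0.3959]
ee_rot: [3.141, 0.002, 3.024]
wrist_force: [0.6, -1.6, 0.3]
width: 0.0567
```

Emit:
move_arm(
  increments=[
    [[0.6,0.2,-0.35,0,0,0,0],[0.6,0.5,-0.7,0,0,0,0],[0.6,0.6,-1,0,0,0,0],[0.6,0.6,-1,0,0,0,0]],
  ],
)

```text
time: 8.92
tool_pos: [0.4217, -0.0387, 0.3953]
ee_rot: [-3.139, 0.002, 3.017]
wrist_force: [0.5, 0.0, 0.2]
width: 0.0567
```

```bash
python3 - <<'E'
from h import *
needH(0.0017,-.07,.2155)
for n in('scene','top'):
    p,d=robot.snapshot(n); cv2.imwrite(f'pics/{n}6.png',p[:,:,::-1]); np.save(f'pics/{n}6d.npy',d)
s=cv2.imread('pics/scene6.png'); t=cv2.imread('pics/top6.png')
crop(s,340,230,460,320,6.5,'pics/s6.png')
crop(t,190,165,310,285,5,'pics/t6.png')
E
```

```text
now H -0.1598 -0.265
t 8.92 tool [ 0.4217 -0.0387  0.3953] [-3.1394e+00  1.7000e-03  3.0169e+00] F [0.5 0.  0.2] w 0.0567
shift [-1.603  1.961  1.797] turn [-0.0014  0.0011 -0.003 ]
```

View pics/s6.png

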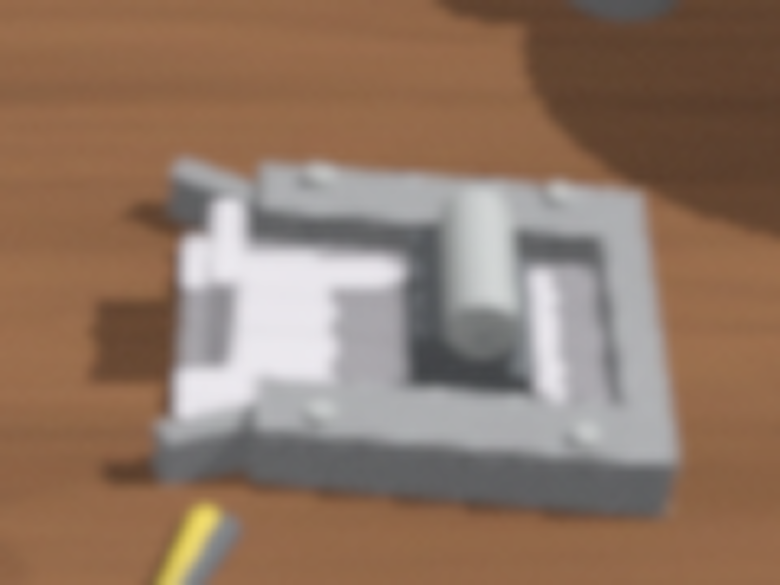

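View pics/t6.png

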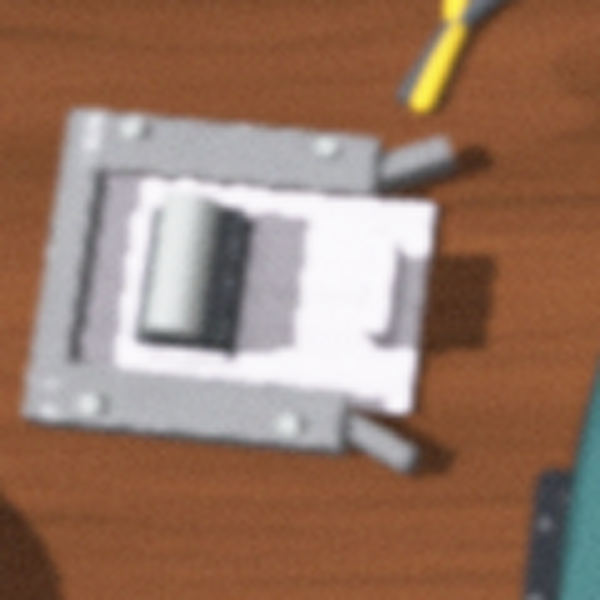

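View pics/scene6.png

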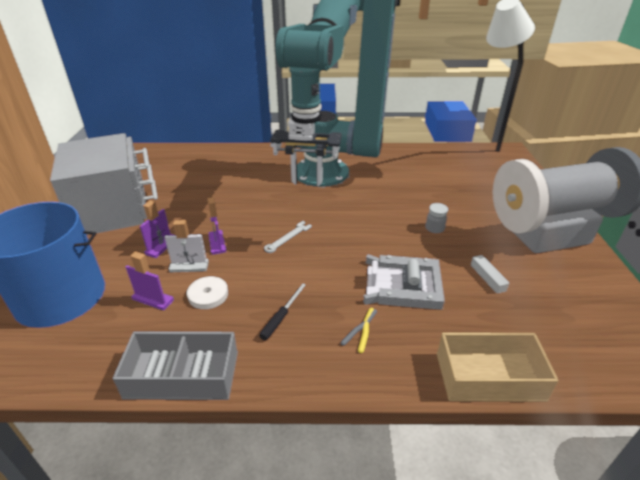

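```bash
python3 - <<'E'
from h import *
t=cv2.imread('pics/top6.png'); P=cloud('top',np.load('pics/top6d.npy'))
Q=P[165:285,190:310].reshape(-1,3)
H=np.c_[(Q[:,:2]-HO)@XD,(Q[:,:2]-HO)@YD,Q[:,2]]
k=(H[:,2]>.046)&(H[:,2]<.058)&(H[:,1]<-.04)&(abs(H[:,0])<.05); print('tab',k.sum(),H[k].mean(0),cv2.minAreaRect(H[k][:,:2].astype(np.float32)))
k=(H[:,2]>.0585)&(H[:,2]<.066)&(H[:,1]>0)&(abs(H[:,0])<.06); print('crown',k.sum(),H[k].mean(0),np.percentile(H[k][:,2],[50,95]),cv2.minAreaRect(H[k][:,:2].astype(np.float32)))
# scene cloud too
P=cloud('scene',np.load('pics/scene6d.npy')); Q=P[230:320,340:460].reshape(-1,3)
G=np.c_[(Q[:,:2]-HO)@XD,(Q[:,:2]-HO)@YD,Q[:,2]]
k=(G[:,2]>.0585)&(G[:,2]<.066)&(G[:,1]>0)&(abs(G[:,0])<.06); print('crown scene',k.sum(),G[k].mean(0),np.percentile(G[k][:,2],[50,95]),cv2.minAreaRect(G[k][:,:2].astype(np.float32)))
k=(G[:,2]>.046)&(G[:,2]<.058)&(G[:,1]<-.04)&(abs(G[:,0])<.05); print('tab scene',k.sum(),G[k].mean(0),cv2.minAreaRect(G[k][:,:2].astype(np.float32)))
# silver gauge
for n in('top','scene'):
    P=cloud(n,np.load(f'pics/{n}6d.npy')); im=cv2.imread(f'pics/{n}6.png'); hsv=cv2.cvtColor(im,cv2.COLOR_BGR2HSV)
    m=(hsv[...,0]>8)&(hsv[...,0]<20)&(hsv[...,1]>90)&(P[...,2]>.1)&(P[...,2]<.17)
    nc,l,st,ce=cv2.connectedComponentsWithStats(m.astype(np.uint8))
    for i in range(1,nc):
        if st[i,4]>30 and 0.2<P[l==i][:,0].mean()<.8:
            X=P[l==i]; print(n,st[i].tolist(),ce[i].round(1),X.mean(0).round(4)); tz=X[X[:,2]>.148]
            if len(tz)>8: print('   top',len(tz),tz.mean(0).round(4),cv2.minAreaRect(tz[:,:2].astype(np.float32)))
E
```

```text
tab 104 [-0.00015847 -0.06824427  0.05310334] ((-0.00015975162386894226, -0.06800627708435059), (0.012336025945842266, 0.04890923947095871), 89.70012664794922)
crown 193 [-0.00023811  0.03137731  0.06130296] [0.06111681 0.06482619] ((-2.017989754676819e-05, 0.03148174285888672), (0.06996436417102814, 0.02049422822892666), 0.9849269390106201)
crown scene 117 [0.00371859 0.03503545 0.06059946] [0.06044982 0.06290658] ((0.003430865705013275, 0.03526073694229126), (0.07412108778953552, 0.019743787124753), 0.809238612651825)
tab scene 69 [ 0.00444383 -0.06404164  0.05279217] ((0.002043517306447029, -0.06411080062389374), (0.05197261646389961, 0.010736914351582527), 1.1794486045837402)
top [501, 170, 20, 16, 214] [510.4 177.8] [ 0.6743 -0.432   0.1414]
   top 108 [ 0.676  -0.4353  0.1516] ((0.6773635149002075, -0.4359194338321686), (0.030030347406864166, 0.019681308418512344), 63.58673858642578)
top [477, 231, 21, 12, 187] [487.1 236.1] [ 0.5391 -0.3667  0.1431]
   top 112 [ 0.5405 -0.3704  0.1519] ((0.5405997633934021, -0.37029966711997986), (0.018506469205021858, 0.030496733263134956), 0
[... 1223 characters left out ...]
4439014196396, 0.006536975037306547), 9.36750316619873)
scene [144, 200, 14, 19, 185] [150.8 209.2] [ 0.4596 -0.4722  0.1347]
   top 44 [ 0.4554 -0.4736  0.1509] ((0.45531660318374634, -0.4749324321746826), (0.019981414079666138, 0.030391406267881393), 71.55269622802734)
scene [174, 220, 15, 18, 212] [180.9 228.2] [ 0.5486 -0.3659  0.1343]
   top 53 [ 0.5448 -0.3665  0.1508] ((0.5428734421730042, -0.3663199841976166), (0.02905837818980217, 0.02112976834177971), 88.13665771484375)
scene [131, 252, 19, 20, 252] [139.8 261.7] [ 0.6844 -0.4291  0.1346]
   top 65 [ 0.6804 -0.4314  0.1509] ((0.6799272894859314, -0.4318685233592987), (0.031059851869940758, 0.019141320139169693), 62.956539154052734)
```

```bash
python3 - <<'E'
from h import *
s=cv2.imread('pics/scene6.png'); crop(s,160,212,216,276,9,'pics/g6.png')
t=cv2.imread('pics/top6.png'); hsv=cv2.cvtColor(t,cv2.COLOR_BGR2HSV);P=cloud('top',np.load('pics/top6d.npy'))
m=np.zeros(t.shape[:2],np.uint8); m[228:262,440:510]=((hsv[...,1]<60)&(hsv[...,2]>120)&(P[...,2]>.006)&(P[...,2]<.018))[228:262,440:510]
X=P[m>0]; print(len(X),X.mean(0),cv2.minAreaRect(X[:,:2].astype(np.float32)))
for nm,X in(('pivot',(.546+.0,-.367,.088)),('base pt',(.546,-.367,.026))): print(nm,proj('scene',X))
E
```

```text
321 [ 0.54047185 -0.35909796  0.01190941] ((0.5445098876953125, -0.3699343204498291), (0.04055038094520569, 0.10026594996452332), 3.1250412464141846)
pivot [183.96256154 241.58422369]
base pt [188.07610713 259.32263822]
```

View pics/g6.png

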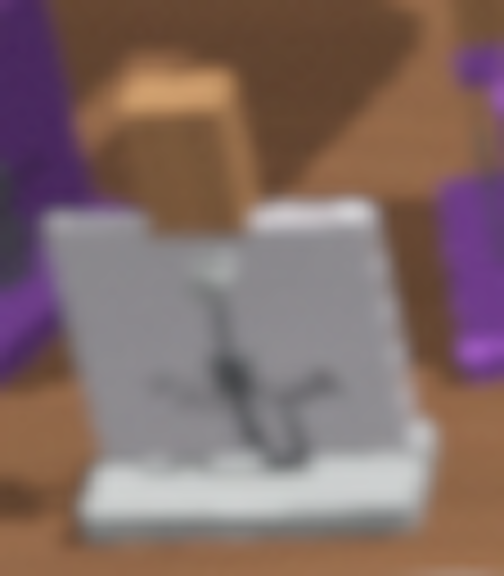

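```bash
python3 - <<'E'
from h import *
xf=.550
c=robot.camera_params('scene');R,t,K=c['R'],c['t'],c['mtx'];o=-R.T@t
def onx(u,v,x):
    d=R.T@np.linalg.inv(K)@np.array([u,v,1.]); return o+(x-o[0])/d[0]*d
for nm,(a,b) in dict(pivot=(213,268),blob=(232,378),tip=(252,430),U=(278,440),Ub=(287,460),arcR=(330,380),arcL=(160,385),baseL=(80,525),baseR=(420,525)).items():
    X=onx(160+a/9,212+b/9,xf); print(nm,X.round(4),'ang',np.arctan2(X[1]+.367,.088-X[2]).round(3),'r',np.hypot(X[1]+.367,.088-X[2]).round(4))
need([.5415,-.368,.42],[np.pi,0,np.pi+.04]); need([.5415,-.368,.42],[np.pi,0,-np.pi+.04])
E
```

```text
pivot [ 0.55   -0.3664  0.0904] ang 2.882 r 0.0025
blob [ 0.55   -0.3684  0.0483] ang -0.034 r 0.0397
tip [ 0.55   -0.3659  0.0277] ang 0.018 r 0.0603
U [ 0.55   -0.3586  0.0237] ang 0.129 r 0.0648
Ub [ 0.55   -0.3573  0.0157] ang 0.134 r 0.073
arcR [ 0.55   -0.3387  0.0476] ang 0.611 r 0.0494
arcL [ 0.55   -0.3908  0.0455] ang -0.51 r 0.0487
baseL [ 0.55   -0.4268 -0.0111] ang -0.543 r 0.1158
baseR [ 0.55   -0.3202 -0.0108] ang 0.442 r 0.1093
t 9.02 tool [ 0.4237 -0.0362  0.3951] [3.1405e+00 1.9000e-03 3.0199e+00] F [ 0.9 -0.4 -0.5] w 0.0565
shift [-1.572 -3.15  -0.25 ] turn [ 0.0006  0.0013 -0.1029]
t 9.02 tool [ 0.4237 -0.0362  0.3951] [3.1405e+00 1.9000e-03 3.0199e+00] F [ 0.9 -0.4 -0.5] w 0.0565
shift [-1.572 -3.15  -0.25 ] turn [ 0.0006  0.0013 -0.1029]
```

Emit:
move_arm(
  increments=[
    [[0.6,-0.15,-0.35,-0.1,0,0,-0.03],[0.6,-0.3,-0.7,-0.2,0,0,-0.07],[0.6,-0.5,-1,-0.3,0,0,-0.1],[0.6,-0.5,-1,-0.3,0,0,-0.1]],
  ],
)

```text
time: 9.35
tool_pos: [0.4648, -0.1442, 0.4254]
ee_rot: [-3.139, 0.003, -3.105]
wrist_force: [-0.8, 0.5, -0.3]
width: 0.0564
```

```bash
python3 - <<'E'
from h import *
need([.5415,-.368,.42],[np.pi,0,np.pi+.04])
E
```

```text
t 9.35 tool [ 0.4648 -0.1442  0.4254] [-3.1390e+00  3.0000e-03 -3.1051e+00] F [-0.8  0.5 -0.3] w 0.0564
shift [-0.684 -2.265  0.062] turn [-0.0017  0.0019 -0.0022]
```

Emit:
move_arm(
  increments=[
    [[0.7,-0.1,-0.35,0,0,0,0],[0.7,-0.2,-0.7,0,0,0,0],[0.7,-0.3,-1,0,0,0,0]],
  ],
)

```text
time: 9.6
tool_pos: [0.4973, -0.2398, 0.424]
ee_rot: [3.141, 0.0, -3.102]
wrist_force: [-0.4, 0.8, 1.1]
width: 0.0657
```

Emit:
move_arm(
  increments=[
    [[0.7,-0.1,-0.35,0,0,0,0],[0.7,-0.2,-0.7,0,0,0,0],[0.7,-0.38,-1,0,0,0,0],[0.7,-0.38,-1,0,0,0,0],[0.7,-0.38,-1,0,0,0,0]],
  ],
)

```text
time: 10.02
tool_pos: [0.5395, -0.3385, 0.4213]
ee_rot: [3.137, -0.003, -3.103]
wrist_force: [-0.8, -0.0, -0.5]
width: 0.0658
```

```bash
python3 - <<'E'
from h import *
need([.5415,-.368,.42],[np.pi,0,np.pi+.04])
E
```

```text
t 10.02 tool [ 0.5395 -0.3385  0.4213] [ 3.1374e+00 -3.1000e-03 -3.1035e+00] F [-0.8 -0.  -0.5] w 0.0658
shift [-0.009 -0.296  0.012] turn [ 0.0027 -0.0019 -0.0012]
```

Emit:
move_arm(
  increments=[
    [[0.7,-0.01,-0.2,0,0,0,0],[0.7,-0.01,-0.29,0.1,0,0,0],[0.7,-0.01,-0.3,0.3,0,0,0],[0.7,-0.01,-0.3,0.5,0,0,0],[0.7,-0.01,-0.3,0.5,0,0,0],[0.7,-0.01,-0.3,0.5,0,0,0]],
  ],
)

```text
time: 10.52
tool_pos: [0.5394, -0.3668, 0.3731]
ee_rot: [3.139, -0.002, -3.103]
wrist_force: [0.3, 0.0, 0.8]
width: 0.066
```

```bash
python3 - <<'E'
from h import *
need([.5415,-.368,.313],[np.pi,0,np.pi+.04])
p,d=robot.snapshot('scene'); crop(p[:,:,::-1],110,150,250,290,4.2,'pics/s7.png')
E
```

```text
t 10.52 tool [ 0.5394 -0.3668  0.3731] [ 3.1386e+00 -2.4000e-03 -3.1028e+00] F [0.3 0.  0.8] w 0.066
shift [-0.022 -0.015  0.601] turn [ 0.0019 -0.0016 -0.0008]
```

View pics/s7.png

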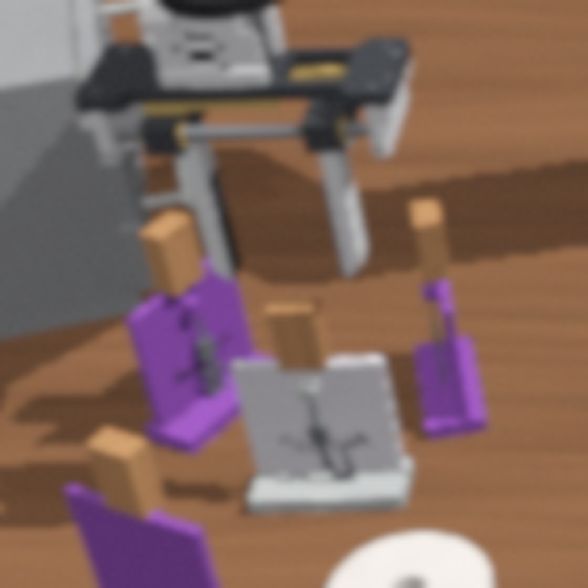

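Emit:
move_arm(
  increments=[
    [[0.7,-0.02,-0.015,0.25,0,0,0],[0.7,-0.02,-0.015,0.45,0,0,0],[0.7,-0.02,-0.015,0.58,0,0,0],[0.7,-0.02,-0.015,0.58,0,0,0],[0.7,-0.02,-0.015,0.58,0,0,0]],
  ],
)

```text
time: 10.98
tool_pos: [0.5416, -0.3695, 0.3172]
ee_rot: [3.142, 0.0, -3.104]
wrist_force: [-0.8, -0.2, 1.3]
width: 0.0655
```

Emit:
move_arm(
  increments=[
    [[0.4,0,0,0,0,0,0],[0.2,0,0,0,0,0,0],[0.1,0,0,0,0,0,0],[0,0,0,0,0,0,0],[0,0,0,0,0,0,0],[0,0,0,0,0,0,0],[0,0,0,0,0,0,0],[0,0,0,0,0,0,0]],
  ],
)

```text
time: 11.65
tool_pos: [0.5415, -0.3698, 0.317]
ee_rot: [-3.141, 0.0, -3.104]
wrist_force: [-0.9, 0.0, 1.8]
width: 0.0299
```

```bash
python3 - <<'E'
from h import *
need([.5415,-.368,.313],[np.pi,0,np.pi+.04])
p,d=robot.snapshot('scene'); crop(p[:,:,::-1],110,150,250,290,4.2,'pics/s8.png')
E
```

```text
t 11.65 tool [ 0.5415 -0.3698  0.317 ] [-3.1413e+00  4.0000e-04 -3.1041e+00] F [-0.9  0.   1.8] w 0.0299
shift [-0.001  0.018  0.04 ] turn [-0.0002  0.0003 -0.0016]
```

View pics/s8.png

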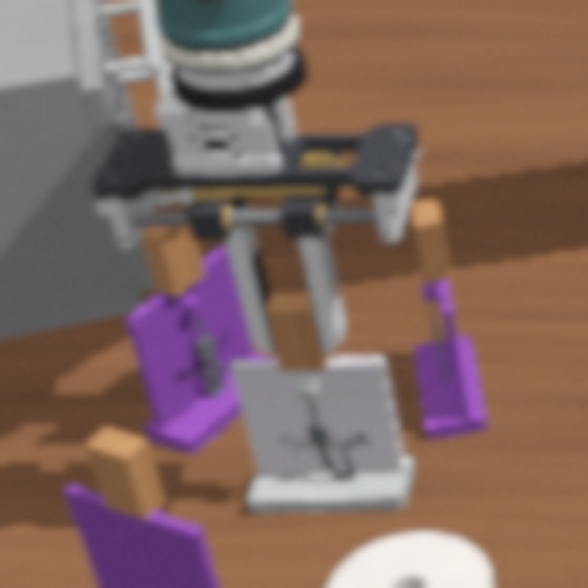

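Emit:
move_arm(
  increments=[
    [[0,0,0,0,0,0,0],[0,0,0,0,0,0,0],[0,0,0,-0.15,0,0,0],[0,0,0,-0.4,0,0,0],[0,0,0,-0.7,0,0,0],[0,0,0,-1,0,0,0],[0,0,0,-1,0,0,0],[0,0,0,-1,0,0,0]],
  ],
)

```text
time: 12.37
tool_pos: [0.5417, -0.3698, 0.4176]
ee_rot: [-3.14, 0.002, -3.104]
wrist_force: [-0.3, 0.7, -3.7]
width: 0.0298
```

```bash
python3 - <<'E'
from h import *
o=np.array(HO+.0015*XD+.034*YD); print('crown',o)
g=o-.004*XD
need([g[0],g[1],.44],[np.pi,0,np.pi+HY])
p,d=robot.snapshot('scene'); crop(p[:,:,::-1],110,150,250,290,4.2,'pics/s9.png')
E
```

```text
crown [0.61765943 0.23877593]
t 12.37 tool [ 0.5417 -0.3698  0.4176] [-3.1396e+00  2.4000e-03 -3.1039e+00] F [-0.3  0.7 -3.7] w 0.0298
shift [-0.95   6.059 -0.234] turn [-0.0011  0.0016  0.1004]
```

View pics/s9.png

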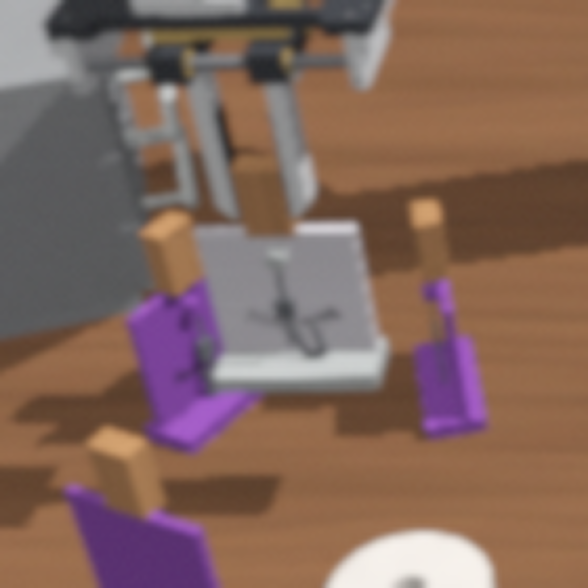

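Emit:
move_arm(
  increments=[
    [[0,-0.02,0.2,-0.1,0,0,0],[0,-0.05,0.45,-0.2,0,0,0.02],[0,-0.1,0.7,-0.25,0,0,0.04],[0,-0.15,1,-0.25,0,0,0.05],[0,-0.15,1,-0.25,0,0,0.05]],
  ],
)

```text
time: 12.83
tool_pos: [0.5535, -0.2646, 0.4384]
ee_rot: [3.135, -0.004, 3.106]
wrist_force: [-0.1, -0.3, -2.7]
width: 0.0294
```

Emit:
move_arm(
  increments=[
    [[0,-0.02,0.25,0,0,0,0.01],[0,-0.05,0.5,0,0,0,0.02],[0,-0.1,0.75,0,0,0,0.04],[0,-0.12,1,0,0,0,0.05],[0,-0.12,1,0,0,0,0.05]],
  ],
)

```text
time: 13.25
tool_pos: [0.5693, -0.166, 0.4377]
ee_rot: [3.136, -0.006, 3.027]
wrist_force: [-0.0, 0.7, -3.6]
width: 0.0296
```

Emit:
move_arm(
  increments=[
    [[0,0,0.25,0,0,0,0],[0,0,0.5,0,0,0,0],[0,0,0.75,0,0,0,0],[0,0,1,0,0,0,0],[0,0,1,0,0,0,0]],
  ],
)

```text
time: 13.67
tool_pos: [0.581, -0.0672, 0.4381]
ee_rot: [3.138, -0.006, 3.027]
wrist_force: [0.3, -0.5, -3.1]
width: 0.0298
```

```bash
python3 - <<'E'
from h import *
o=np.array(HO+.0015*XD+.034*YD)
g=o-.004*XD
need([g[0],g[1],.44],[np.pi,0,np.pi+HY])
E
```

```text
t 13.67 tool [ 0.581  -0.0672  0.4381] [ 3.1378 -0.0058  3.0272] F [ 0.3 -0.5 -3.1] w 0.0298
shift [ 0.025  3.081 -0.007] turn [ 0.0024 -0.0037  0.0036]
```

Emit:
move_arm(
  increments=[
    [[0,0,0.25,0,0,0,0],[0,0,0.5,0,0,0,0],[0,0,0.75,0,0,0,0],[0,0,1,0,0,0,0]],
  ],
)

```text
time: 14.0
tool_pos: [0.5928, 0.0287, 0.4384]
ee_rot: [-3.141, -0.005, 3.021]
wrist_force: [1.1, 0.3, -3.1]
width: 0.0298
```

Emit:
move_arm(
  increments=[
    [[0,0,0.25,0,0,0,0],[0,0,0.5,0,0,0,0],[0,0,0.75,0,0,0,0],[0,0,1,0,0,0,0]],
  ],
)

```text
time: 14.33
tool_pos: [0.605, 0.1282, 0.4382]
ee_rot: [-3.14, -0.005, 3.021]
wrist_force: [0.4, 0.3, -2.6]
width: 0.0301
```

Emit:
move_arm(
  increments=[
    [[0,0,0.25,0,0,0,0],[0,0,0.5,0,0,0,0],[0,0,0.7,0,0,0,0],[0,0,0.85,0,0,0,0],[0,0,0.95,0,0,0,0],[0,0,1,0,0,0,0],[0,0,1,0,0,0,0]],
  ],
)

```text
time: 14.92
tool_pos: [0.6168, 0.2276, 0.4405]
ee_rot: [-3.141, -0.002, 3.023]
wrist_force: [-0.2, -0.5, -2.7]
width: 0.0299
```

```bash
python3 - <<'E'
from h import *
o=np.array(HO+.0015*XD+.034*YD)
g=o-.004*XD
need([g[0],g[1],.44],[np.pi,0,np.pi+HY])
p,d=robot.snapshot('scene'); cv2.imwrite('pics/scene10.png',p[:,:,::-1]);np.save('pics/scene10d.npy',d); crop(p[:,:,::-1],340,180,460,310,4.6,'pics/s10.png')
E
```

```text
t 14.92 tool [0.6168 0.2276 0.4405] [-3.1407e+00 -1.6000e-03  3.0226e+00] F [-0.2 -0.5 -2.7] w 0.0299
shift [0.045 0.112 0.005] turn [-0.0005 -0.001   0.0006]
```

View pics/s10.png

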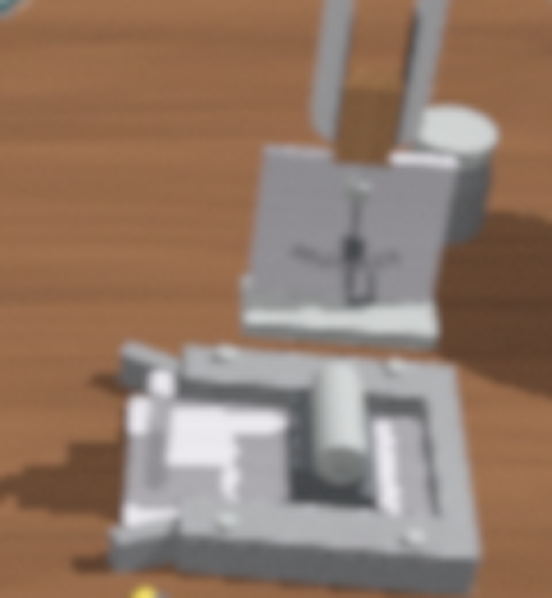

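Good view of the dial now; I zoom in to read the fork.

```bash
python3 - <<'E'
from h import *
s=cv2.imread('pics/scene10.png'); crop(s,388,206,444,260,11,'pics/g10.png')
E
```

```text
(no output)
```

View pics/g10.png

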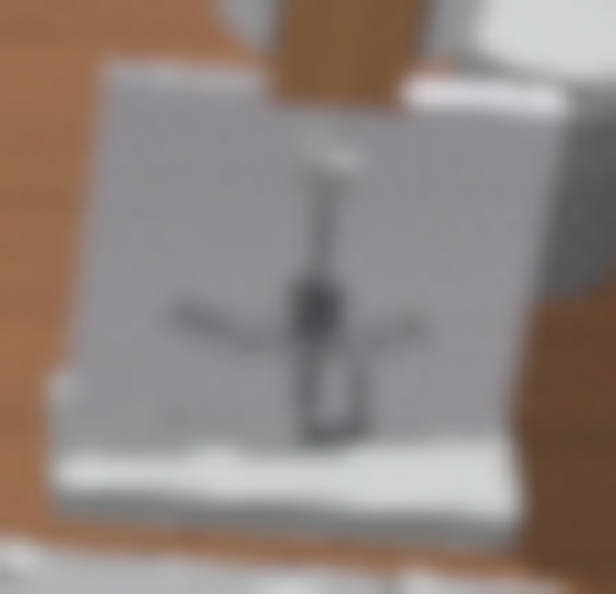

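```bash
cat >> h.py <<'E'
def onplane(u,v,q,n):
    c=robot.camera_params('scene');R,t,K=c['R'],c['t'],c['mtx'];o=-R.T@t
    d=R.T@np.linalg.inv(K)@np.array([u,v,1.]); return o+d*((np.array(q)-o)@n)/(d@n)
E
python3 - <<'E'
from h import *
n=np.r_[XD,0]; y=np.r_[YD,0]
q=np.array([.6168,.2276,.1205])+n*.012
for nm,(a,b) in dict(pivot=(327,158),bob=(317,305),pL=(314,380),pR=(360,380),pLt=(312,430),pRt=(362,430),pRtop=(360,355),bL=(50,510),bR=(515,545),tL=(105,65),tR=(565,95)).items():
    X=onplane(388+a/11,206+b/11,q,n); r=X-np.array([.6168,.2276,0]); yy=r@y; zz=X[2]-.1235
    print(nm,'y',yy.round(4),'z',zz.round(4),'ang',np.arctan2(yy,.088-zz).round(3),'r',np.hypot(yy,.088-zz).round(4))
E
```

```text
pivot y 0.0007 z 0.0926 ang 2.983 r 0.0046
bob y 0.0037 z 0.0538 ang 0.107 r 0.0344
pL y 0.0057 z 0.0334 ang 0.104 r 0.0549
pR y 0.0155 z 0.0343 ang 0.281 r 0.0559
pLt y 0.007 z 0.0195 ang 0.102 r 0.0689
pRt y 0.0178 z 0.0205 ang 0.258 r 0.0698
pRtop y 0.0146 z 0.0411 ang 0.302 r 0.0491
bL y -0.0477 z -0.0088 ang -0.458 r 0.1079
bR y 0.0555 z -0.0086 ang 0.521 r 0.1114
tL y -0.0481 z 0.1124 ang -2.04 r 0.0539
tR y 0.0472 z 0.1126 ang 2.052 r 0.0532
```

```bash
cat >> h.py <<'E'
def gneed(phi,lift,yc=.034,xc=.0015,L=.317):
    Rb=Ro.from_euler('xyz',[np.pi,0,np.pi+HY]); R1=Ro.from_rotvec(-phi*np.r_[XD,0])*Rb
    n=np.r_[YD*np.sin(phi),np.cos(phi)]
    p=np.r_[HO+XD*(xc-.004)+YD*yc,.048+lift]+n*(.014+L)
    o=robot.get_obs(); R0=Ro.from_euler('xyz',o['ee_rot'])
    # actual state estimate
    nn=-R0.apply([0,0,1]); foot=o['tool_pos']-nn*L; q=foot[:2]-HO
    print('tilt',np.arctan2(nn[:2]@YD,nn[2]).round(4),'pitch',np.arctan2(nn[:2]@XD,nn[2]).round(4),'foot H',(q@XD+.004).round(4),(q@YD).round(4),foot[2].round(4))
    need(p,R1.as_euler('xyz'))
E
python3 - <<'E'
from h import *
gneed(.165,.02)
E
```

```text
tilt 0.0012 pitch 0.0009 foot H 0.0058 0.0217 0.1239
t 14.97 tool [0.6168 0.2268 0.4409] [-3.1404e+00 -9.0000e-04  3.0217e+00] F [-0.2  0.2 -3.3] w 0.0297
shift [0.045 0.664 0.464] turn [ 1.043e-01 -6.000e-04  1.000e-04]
```

Emit:
move_arm(
  increments=[
    [[0,0.01,0.15,0,0.02,0,0],[0,0.02,0.3,0.05,0.05,0,0],[0,0.045,0.45,0.1,0.08,0,0],[0,0.045,0.6,0.2,0.104,0,0],[0,0.045,0.66,0.3,0.104,0,0],[0,0.045,0.66,0.4,0.104,0,0],[0,0.045,0.66,0.46,0.104,0,0],[0,0.045,0.66,0.46,0.104,0,0]],
  ],
)

```text
time: 15.63
tool_pos: [0.62, 0.292, 0.3931]
ee_rot: [-2.976, -0.004, 3.02]
wrist_force: [-0.2, -0.1, -3.4]
width: 0.0302
```

Emit:
move_arm(
  increments=[
    [[0,0,0,0,0,0,0],[0,0,0,0,0,0,0],[0,0,0,0,0,0,0],[0,0,0,0,0,0,0],[0,0,0,0,0,0,0],[0,0,0,0,0,0,0],[0,0,0,0,0,0,0],[0,0,0,0,0,0,0]],
  ],
)

```text
time: 16.3
tool_pos: [0.6199, 0.2934, 0.3958]
ee_rot: [-2.978, 0.0, 3.022]
wrist_force: [-0.4, -0.4, -3.1]
width: 0.0296
```

```bash
python3 - <<'E'
from h import *
gneed(.165,.0)
p,d=robot.snapshot('scene'); s=p[:,:,::-1].copy(); cv2.imwrite('pics/scene11.png',s)
crop(s,345,190,455,310,5,'pics/s11.png'); crop(s,385,210,445,275,9,'pics/g11.png')
E
```

```text
tilt 0.1632 pitch -0.0002 foot H 0.0013 0.037 0.083
t 16.3 tool [0.6199 0.2934 0.3958] [-2.9784e+00  1.0000e-04  3.0221e+00] F [-0.4 -0.4 -3.1] w 0.0296
shift [-0.003  0.033  0.21 ] turn [0.0011 0.0001 0.0003]
```

View pics/s11.png

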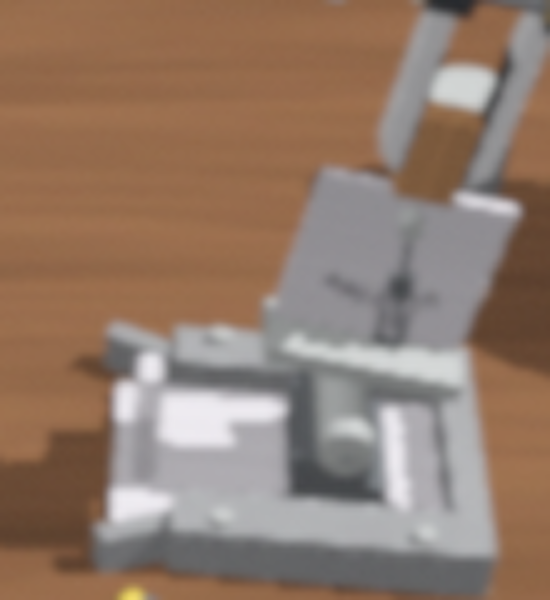

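View pics/g11.png

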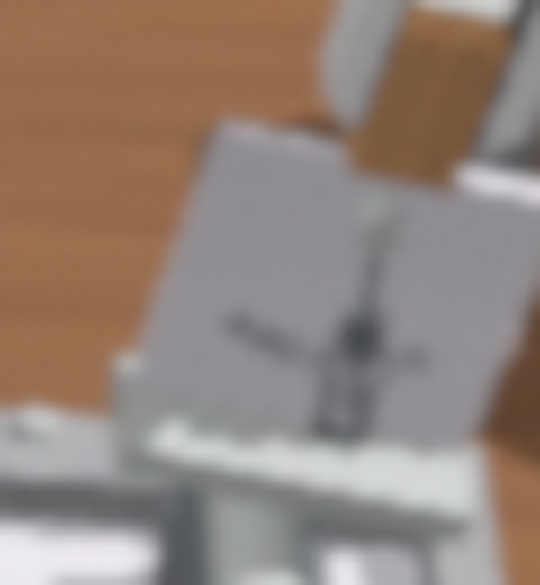

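```bash
cat >> h.py <<'E'
def enh(s,x0,y0,x1,y1,f,sc=14):
    g=cv2.cvtColor(s[y0:y1,x0:x1],cv2.COLOR_BGR2GRAY).astype(np.float32)
    g=cv2.resize(g,None,fx=sc,fy=sc,interpolation=cv2.INTER_LANCZOS4); g=np.clip((g-50)/(160-50),0,1)*255
    cv2.imwrite(f,g.astype(np.uint8))
E
python3 - <<'E'
from h import *
s=cv2.imread('pics/scene11.png'); enh(s,405,228,440,262,'pics/e11.png',17)
g=cv2.cvtColor(s,cv2.COLOR_BGR2GRAY); print(g[242:262,416:432])
E
```

```text
[[144 145 145 144 144 144 143 142 134 121 119 132 141 143 144 144]
 [146 145 145 145 145 144 142 138 129 116 117 132 141 144 144 145]
 [145 146 146 146 145 144 138 129 118 108 110 125 137 143 145 145]
 [143 145 145 145 146 142 130 113 100  94 101 118 134 143 146 146]
 [135 139 142 144 143 137 121  98  84  81  90 111 133 143 146 146]
 [124 131 136 140 139 130 112  90  76  75  86 110 132 142 143 143]
 [118 124 129 135 131 122 109  91  78  77  88 110 130 136 135 134]
 [124 125 129 128 122 116 110  98  88  86  97 112 124 128 125 126]
 [133 133 133 128 121 117 115 110 100 102 113 120 125 128 126 128]
 [142 142 140 134 124 118 119 116 109 112 120 125 130 134 135 136]
 [145 145 144 137 126 115 117 116 110 112 119 127 135 141 142 143]
 [145 146 144 138 124 113 115 113 106 107 116 130 140 144 145 146]
 [145 146 144 136 122 114 116 112 104 104 117 133 143 146 146 146]
 [144 145 142 133 118 115 119 116 106 106 120 137 145 146 146 146]
 [143 144 140 127 111 111 120 119 109 108 123 139 145 146 146 146]
 [145 143 137 121 103 101 108 110 105 110 127 140 144 145 145 146]
 [161 151 144 133 120 111 111 109 111 123 137 146 148 148 147 145]
 [189 178 172 168 164 158 149 141 146 159 169 171 172 169 162 154]
 [207 203 201 200 199 196 187 180 185 196 200 201 200 197 189 179]
 [211 211 211 211 211 210 207 204 206 210 212 212 212 211 207 203]]
```

View pics/e11.png

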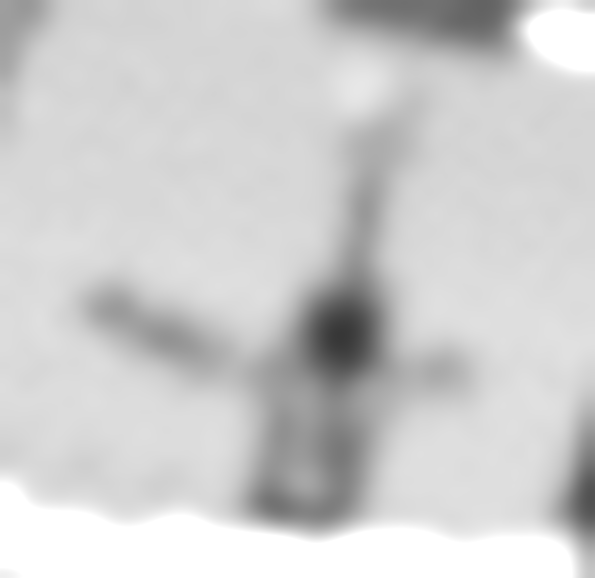

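```bash
python3 - <<'E'
from h import *
a=cv2.imread('pics/scene0.png').astype(int)+cv2.imread('pics/scene6.png'); s=(a//2).astype(np.uint8)
enh(s,168,236,204,268,'pics/e0.png',17)
g=cv2.cvtColor(s,cv2.COLOR_BGR2GRAY); print(g[240:266,178:200])
E
```

```text
[[135 135 137 140 143 146 152 152 145 138 136 136 136 136 136 136 137 138
  138 138 138 138]
 [136 136 139 143 147 152 158 158 148 139 137 136 136 136 136 136 137 138
  138 137 138 139]
 [136 137 138 141 146 154 161 158 146 138 136 136 137 137 136 137 137 138
  138 138 138 139]
 [136 136 134 132 133 139 146 146 140 137 136 136 136 136 136 137 137 137
  137 138 138 138]
 [136 136 133 128 124 123 128 133 136 136 136 136 137 137 137 137 138 137
  138 138 138 138]
 [137 137 135 132 125 119 119 128 135 137 137 137 138 138 138 139 138 138
  138 138 138 138]
 [136 137 137 135 130 120 115 125 134 136 137 138 138 138 138 138 139 139
  139 139 139 139]
 [137 136 137 137 132 121 113 121 132 137 137 138 138 138 139 139 140 139
  139 139 139 139]
 [137 137 138 137 133 123 113 120 132 137 138 139 139 139 139 140 139 140
  139 140 139 140]
 [137 138 138 138 135 125 114 117 130 137 139 140 140 140 140 140 140 140
  140 140 140 140]
 [138 138 138 137 134 125 112 112 125 134 137 139 141 141 140 141 140 141
  140 141 141 141]
 [139 139 139 138 130 117 102 100 111 123 133 139 140 141 141 141 140 140
  1
[... 618 characters left out ...]
4 127 130 121 117 126 137 140
  141 140 140 139]
 [138 139 139 138 138 138 137 131 116  99 105 123 131 124 114 120 133 139
  140 140 140 140]
 [139 138 138 139 139 140 139 135 122 103  98 115 127 125 113 114 128 137
  141 140 141 141]
 [140 138 137 138 138 140 142 140 134 123 112 113 122 123 111 108 124 139
  144 145 145 145]
 [148 141 137 137 139 148 158 160 160 155 142 125 114 113 105 108 134 155
  165 166 167 167]
 [159 151 149 148 149 160 174 179 179 175 163 139 120 114 114 129 157 181
  191 193 193 193]
 [174 173 177 177 173 175 180 182 183 181 174 164 156 154 158 166 182 196
  203 203 204 204]
 [195 196 198 198 196 195 195 196 196 195 194 192 191 191 192 194 199 203
  205 205 205 205]]
```

View pics/e0.png

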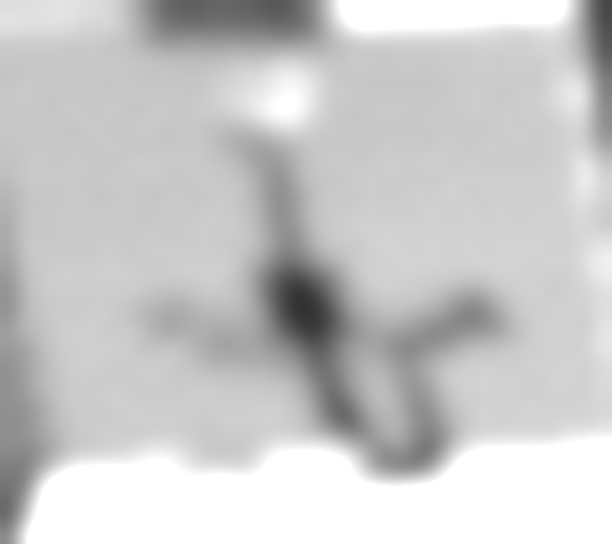

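```bash
python3 - <<'E'
from h import *
gneed(.135,.004)
E
```

```text
tilt 0.1632 pitch -0.0001 foot H 0.0012 0.037 0.0829
t 16.35 tool [0.6199 0.2934 0.3957] [-2.9783e+00  1.0000e-04  3.0221e+00] F [-0.7  0.1 -3.1] w 0.0298
shift [-0.003 -0.073  0.171] turn [-0.018   0.0001  0.0003]
```

Emit:
move_arm(
  increments=[
    [[0,0,-0.02,0.04,-0.005,0,0],[0,0,-0.04,0.08,-0.01,0,0],[0,0,-0.07,0.11,-0.018,0,0],[0,0,-0.07,0.14,-0.018,0,0],[0,0,-0.07,0.16,-0.018,0,0],[0,0,-0.07,0.17,-0.018,0,0],[0,0,-0.07,0.17,-0.018,0,0],[0,0,-0.07,0.17,-0.018,0,0]],
  ],
)

```text
time: 17.02
tool_pos: [0.6188, 0.2838, 0.38]
ee_rot: [-3.007, -0.0, 3.022]
wrist_force: [-0.2, 0.1, -2.8]
width: 0.0301
```

```bash
python3 - <<'E'
from h import *
gneed(.135,-.0)
E
```

```text
tilt 0.135 pitch -0.0001 foot H 0.0012 0.0362 0.0659
t 17.02 tool [0.6188 0.2838 0.38  ] [-3.0066 -0.      3.0221] F [-0.2  0.1 -2.8] w 0.0301
shift [-0.003  0.003  0.04 ] turn [0.     0.     0.0003]
```

Pose good (foot 4 mm above predicted contact). Now feel down gently.

Emit:
move_arm(
  increments=[
    [[0,0,0,0.01,0,0,0],[0,0,0,0.02,0,0,0],[0,0,0,0.03,0,0,0],[0,0,0,0.03,0,0,0]],
  ],
)

```text
time: 17.35
tool_pos: [0.6187, 0.2834, 0.3768]
ee_rot: [-3.006, -0.0, 3.022]
wrist_force: [-0.0, 0.3, -3.3]
width: 0.0302
```

Emit:
move_arm(
  increments=[
    [[0,0,0,0.005,0,0,0],[0,0,0,0.01,0,0,0],[0,0,0,0.01,0,0,0]],
  ],
)

```text
time: 17.6
tool_pos: [0.6187, 0.2832, 0.3762]
ee_rot: [-3.007, 0.0, 3.022]
wrist_force: [0.1, -0.0, -3.1]
width: 0.03
```

Emit:
move_arm(
  increments=[
    [[0,0,0,0.005,0,0,0],[0,0,0,0.01,0,0,0],[0,0,0,0.01,0,0,0]],
  ],
)

```text
time: 17.85
tool_pos: [0.6186, 0.2831, 0.3761]
ee_rot: [-3.007, 0.001, 3.022]
wrist_force: [-1.1, -0.0, 1.7]
width: 0.03
```

Emit:
move_arm(
  increments=[
    [[0,0,0,0.005,0,0,0],[0,0,0,0.01,0,0,0],[0,0,0,0.01,0,0,0]],
  ],
)

```text
time: 18.1
tool_pos: [0.6184, 0.283, 0.3761]
ee_rot: [-3.008, 0.002, 3.022]
wrist_force: [-2.1, 0.7, 4.8]
width: 0.0298
```

Emit:
move_arm(
  increments=[
    [[0,0,0,0,0,0,0],[0,0,0,0,0,0,0],[0,0,0,0,0,0,0],[0,0,0,0,0,0,0],[0,0,0,0,0,0,0],[0,0,0,0,0,0,0],[0,0,0,0,0,0,0],[0,0,0,0,0,0,0]],
  ],
)

```text
time: 18.77
tool_pos: [0.6184, 0.283, 0.3761]
ee_rot: [-3.008, 0.002, 3.022]
wrist_force: [-2.2, 1.1, 5.5]
width: 0.0298
```

```bash
python3 - <<'E'
from h import *
gneed(.135,-.0)
ims=[robot.snapshot('scene')[0][:,:,::-1] for _ in range(4)]
s=np.mean([i.astype(float) for i in ims],0).astype(np.uint8); cv2.imwrite('pics/scene12.png',s)
crop(s,345,190,455,310,5,'pics/s12.png'); enh(s,400,228,440,268,'pics/e12.png',15)
g=cv2.cvtColor(s,cv2.COLOR_BGR2GRAY); print(g[240:268,412:432])
E
```

```text
tilt 0.134 pitch -0.0019 foot H 0.0016 0.0356 0.0619
t 18.77 tool [0.6184 0.283  0.3761] [-3.0076e+00  1.9000e-03  3.0221e+00] F [-2.2  1.1  5.5] w 0.0298
shift [-0.005  0.006  0.   ] turn [0.0007 0.0012 0.0001]
[[142 142 142 142 142 142 142 142 142 143 146 147 144 138 136 139 141 142
  142 142]
 [142 143 142 142 142 142 142 141 142 141 140 138 135 133 136 141 142 142
  142 142]
 [143 143 143 143 142 142 143 142 141 139 134 129 127 128 133 139 141 142
  142 142]
 [143 143 143 143 143 143 143 143 142 138 132 126 124 128 133 138 141 142
  142 142]
 [142 143 143 143 143 142 143 143 142 140 133 125 124 130 137 140 142 142
  142 142]
 [143 143 143 143 142 143 143 143 142 140 131 120 123 135 141 142 143 143
  142 143]
 [143 143 143 143 143 144 143 143 142 138 127 115 122 137 142 143 143 143
  143 143]
 [143 144 144 144 144 144 144 143 143 138 125 115 125 138 143 144 143 143
  143 143]
 [144 144 144 144 145 144 144 144 143 137 124 118 130 140 144 144 144 143
  144 144]
 [145 145 145 145 145 146 145 144 141 133 120 119 133 142 144 145 145 144
  144 144]
 [145 145 146 146 146 146 145 143 137 
[... 792 characters left out ...]
 145 145
  146 146]
 [145 145 146 146 145 139 124 109 107 113 119 117 123 137 144 146 146 146
  146 146]
 [144 144 144 145 143 135 120 110 113 119 120 115 123 138 145 146 146 146
  146 146]
 [142 142 143 143 141 132 117 112 119 124 120 113 124 139 146 146 146 146
  146 146]
 [144 144 144 143 139 128 111 105 111 115 111 112 126 140 145 145 146 146
  146 146]
 [149 149 149 148 143 131 112 102 104 108 113 122 136 146 148 148 148 150
  151 150]
 [174 173 173 170 161 146 133 127 130 141 152 161 168 171 170 166 166 170
  172 168]
 [201 201 201 198 189 177 170 169 173 184 194 198 200 200 198 193 192 197
  198 194]
 [211 211 211 210 206 202 201 201 202 206 210 212 212 212 211 209 209 210
  211 209]]
```

View pics/s12.png

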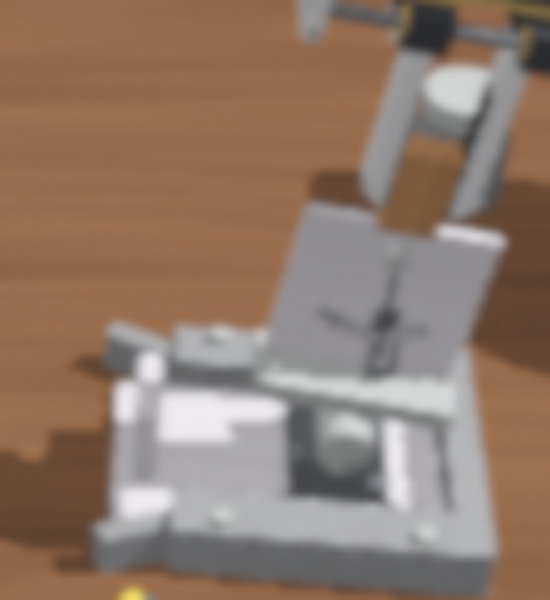

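View pics/e12.png

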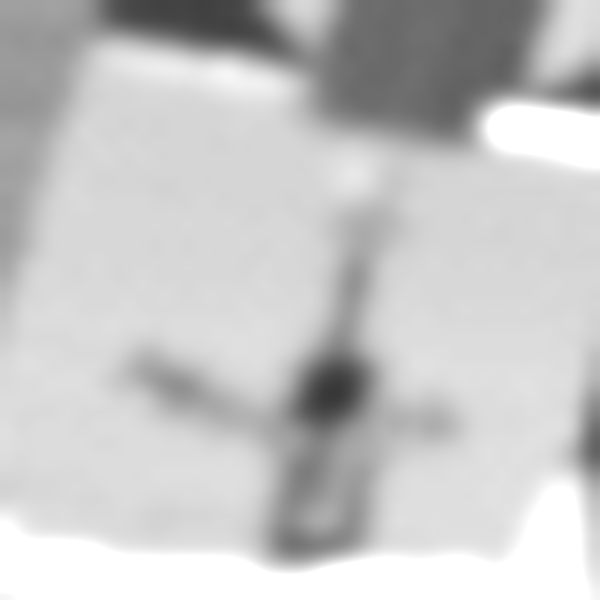

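Emit:
move_arm(
  increments=[
    [[0,0,0.013,0,0.0025,0,0],[0,0,0.026,0,0.005,0,0],[0,0,0.04,0,0.0075,0,0],[0,0,0.053,0,0.01,0,0],[0,0,0.053,0,0.01,0,0],[0,0,0.053,0,0.01,0,0],[0,0,0.053,0,0.01,0,0],[0,0,0.053,0,0.01,0,0]],
  ],
)

```text
time: 19.63
tool_pos: [0.6191, 0.2881, 0.3753]
ee_rot: [-2.991, 0.002, 3.022]
wrist_force: [-1.7, 0.6, 6.2]
width: 0.0297
```

Emit:
move_arm(
  increments=[
    [[0,0,0,0,0,0,0],[0,0,0,0,0,0,0],[0,0,0,0,0,0,0],[0,0,0,0,0,0,0],[0,0,0,0,0,0,0],[0,0,0,0,0,0,0],[0,0,0,0,0,0,0],[0,0,0,0,0,0,0]],
  ],
)

```text
time: 20.3
tool_pos: [0.6191, 0.2881, 0.3753]
ee_rot: [-2.991, 0.002, 3.022]
wrist_force: [-1.5, 0.7, 6.4]
width: 0.0299
```

```bash
python3 - <<'E'
from h import *
gneed(.15,-.0)
ims=[robot.snapshot('scene')[0][:,:,::-1] for _ in range(4)]
s=np.mean([i.astype(float) for i in ims],0).astype(np.uint8); cv2.imwrite('pics/scene13.png',s)
crop(s,345,190,455,310,5,'pics/s13.png'); enh(s,400,228,440,268,'pics/e13.png',15)
g=cv2.cvtColor(s,cv2.COLOR_BGR2GRAY); print(g[245:266,412:432])
E
```

```text
tilt 0.1503 pitch -0.0018 foot H 0.0016 0.0357 0.0619
t 20.3 tool [0.6191 0.2881 0.3753] [-2.9913e+00  1.8000e-03  3.0219e+00] F [-1.5  0.7  6.4] w 0.0299
shift [-0.005  0.003  0.   ] turn [-0.0002  0.0012  0.    ]
[[143 143 143 143 143 142 143 143 143 142 137 127 119 127 137 141 142 143
  143 143]
 [143 143 144 143 143 143 143 143 143 142 136 124 118 129 139 143 143 143
  143 143]
 [144 144 144 144 144 144 144 143 143 141 134 121 119 133 141 143 143 143
  143 143]
 [145 144 144 144 144 144 144 144 143 141 132 120 123 136 143 144 144 143
  144 144]
 [145 145 145 145 145 145 144 144 142 137 127 117 124 137 144 145 145 144
  144 144]
 [144 146 146 146 146 146 146 144 138 128 117 112 123 137 144 145 145 145
  145 145]
 [141 144 145 145 145 146 146 141 130 112 101 103 115 130 140 145 146 146
  146 145]
 [133 139 142 144 144 145 144 138 121  98  85  87 100 120 137 145 147 147
  147 146]
 [124 131 137 139 140 142 141 134 115  89  76  77  91 117 137 144 145 146
  146 146]
 [124 125 127 128 131 134 135 127 109  87  76  77  92 116 134 140 139 139
  142 145]
 [131 127 121 120 120 122 121 114 1
[... 200 characters left out ...]
 136 136
  139 143]
 [145 145 145 145 144 139 129 118 112 110 111 116 121 127 134 140 142 143
  144 145]
 [145 146 146 146 145 140 129 114 109 110 113 115 119 130 140 144 145 146
  146 146]
 [145 145 145 146 145 140 127 113 109 108 110 113 119 133 143 146 146 146
  146 147]
 [143 143 144 145 144 138 125 114 113 112 111 112 122 136 144 146 146 146
  146 147]
 [141 143 143 143 142 134 120 112 116 118 114 112 123 139 145 146 146 146
  146 146]
 [143 143 143 143 140 131 115 105 111 114 109 110 126 140 145 145 145 146
  146 146]
 [149 149 148 147 143 132 115 104 102 104 107 119 135 146 146 145 146 148
  149 146]
 [173 173 172 170 161 147 133 126 123 127 140 156 166 167 161 153 153 159
  159 153]]
```

View pics/s13.png

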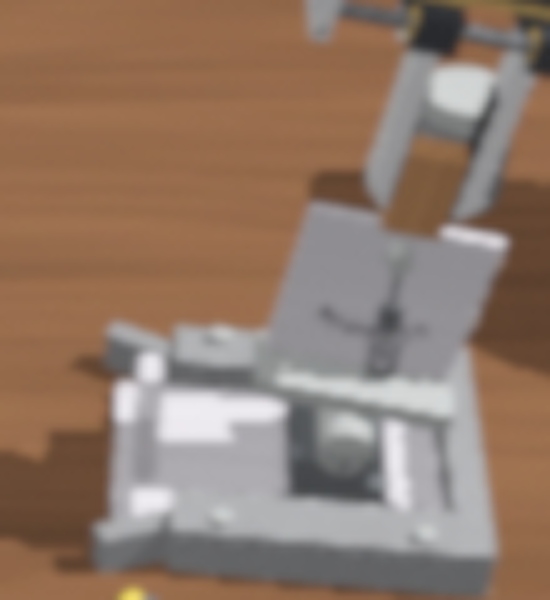

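View pics/e13.png

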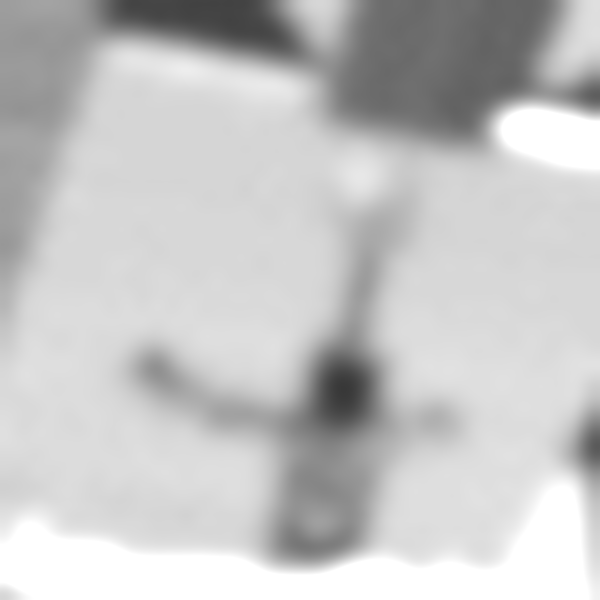

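```bash
python3 - <<'E'
from h import *
p,d=robot.snapshot('scene'); P=cloud('scene',d); Q=P[230:320,340:460].reshape(-1,3)
G=np.c_[(Q[:,:2]-HO)@XD,(Q[:,:2]-HO)@YD,Q[:,2]]
k=(G[:,2]>.046)&(G[:,2]<.058)&(G[:,1]<-.045)&(abs(G[:,0])<.05); print('tab scene (before: .0020,-.0641)',k.sum(),cv2.minAreaRect(G[k][:,:2].astype(np.float32)))
o=robot.get_obs(); print(o['time'],o['wrist_force'],o['width'],abs(o['qvel']).max())
robot.close_job()
E
```

```text
tab scene (before: .0020,-.0641) 71 ((0.0038166046142578125, -0.06392815709114075), (0.05215853825211525, 0.010752003639936447), 1.3752436637878418)
20.55 [-1.74630061  0.637889    6.31586232] 0.02992361137320968 0.0012141792890483457
the job is handed in; nothing more can be done
```

I finished the task and handed it in at about 20.5 s. The job reported no verdict.

**What I did**
- I slid the tray by its tab into the holder until it met the stop; the wrist force rose to about 16 N.
- I picked up the silver gauge by its handle; the purple ones stayed where they were.
- I stood the gauge on the crown and leaned it 0.15 rad towards its +y. I found that lean by trying 0.134 and 0.163 rad, where the pointer sat on opposite sides of the gap.

**Last checks**
- **Gauge on the crown:** from the arm's pose, the base middle is within about 2 mm of the crown, with its underside at 62 mm. The push on the crown is about 9 N, from the wrist force less the gauge's weight. The handle is still gripped (29.9 mm opening) and the arm was still.
- **Pointer:** it looks centred between the fork prongs in the enlarged crop, to roughly 1–2 mm. The allowance is 4 mm.
- **Tray:** the tab sat within about 2 mm of where it was after the push home. The tab in the last picture is also square to the holder within about 0.02 rad.

**Disagreements**
- **Holder position:** the top camera put the tab about 4 mm short of where the scene camera and the arm put it (y −68 against −64 mm). I relied on the contact with the stop instead. The −64 mm reading is on the limit of the allowed band if my holder origin is taken as exact, but that origin came from the top camera, which reads −68 mm.
- **Fork angle:** my separate readings ran from 0.13 to 0.165 rad, so I settled it by looking at the pointer in the gap.

I did not measure the bystanders again at the end. I saw none of them move in the pictures.

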